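# Fetch the small ink pot to the weighing scale

### The arm

A 6-joint arm with a two-finger parallel gripper is mounted at the origin on the work surface. World frame = base frame: x ahead of the robot, y to its left, z up, the work surface at z = 0. Lengths are in mm, angles in rad, forces in N, time in s.
With the tool pointing down it reaches from about 300 to 750 mm from the base axis. Payload 8.5 kg.
Tool frame: the origin (TCP) lies between the finger pads; the fingertips stand 11 mm ahead of it and the grasp point (between the pads) lies 8 mm behind it; z points along the fingers, y is the direction in which the jaws open and shut (so a half turn about z gives the same grasp; the last joint's range is limited). The gripper opens to 85 mm and grips with 20 to 120 N. Pads are 22 mm wide; open, the fingers measure 114 mm over their backs; the gripper's body (76 mm by 85 mm) begins 54 mm behind the grasp point. The pads swing forward as they close: fully open they stand 13 mm farther back than shut.
Start: joints at [-0.215, 0.381, 1.297, -0, 1.464, -0.215], TCP at [549.982, 0.002, 216.322] pointing down, gripper open.
Joint ranges: [-3.11, 3.11], [-0.89, 2.33], [0.22, 2.48], [-1.42, 4.56], [0.17, 2.85], [-2.88, 2.88]. Speed limits (rad/s): [2.39, 2.39, 3.14, 3.14, 3.14, 3.14].

### API

Orientations are given as [roll, pitch, yaw] about the fixed x, y, z axes, in that order (R = Rz(yaw) Ry(pitch) Rx(roll)).
In Python, from workcell import bot, optics gives the robot as it stands.
- The arm moves only by the tool drive_tool, never from a script. Its argument "moves" is a list of rows, each a list of 3 entries, a list of its own where there are three numbers: the shift along the tool's x, y, z in mm, then the turn, a rotation vector about the tool's x, y, z in rad, then the gripper command: -1 is fully open, 1 is shut, values between are in proportion. A call has exactly 5 rows; each row is the pose to reach, as a shift and turn from the pose commanded when the call began, along the tool's axes at that moment; what a row does not reach only later rows make up. A row lasts 1/12 s, in which the tool goes at most 41.7 mm and 7.16 degrees, less where a joint would pass 70% of its speed; a pose out of reach is approached as far as the arm can. A call with a gripper value outside its range is refused whole. The fingers move at their own pace and stop on an object; the grip force is fixed at half the most. Time passes only in rows, so rows that repeat a pose let the fingers close, or fill a call up. It gives the time, the measured TCP pose, the force and the opening at its end, in the units of the state.
- bot.state(): the state, without advancing time (a new reading comes with each control period).
- optics.capture(name): name is "scene" or "side" or "wrist"; returns a dict with "frame" (400x640x3 uint8, red, green, blue), "intrinsics" (3x3 intrinsics, pixels), "k1" (the pictures are not rectified: a ray, as slopes to the right and down, at radius r is drawn at 1 + k1 r^2 times it, then the intrinsics apply), "position" and "rotation" of the camera in the world; the wrist camera has in their place "mount" (4x4, takes a point from camera to tool coordinates, whose origin is the TCP and whose axes are the flange's). Camera axes: x right, y up, looking along -z (the intrinsics and any distortion apply to the point x, -y, -z); pixel columns grow to the right and rows downward; lengths in mm; the calibration is good to about 2 mm. A picture is of the moment at which its call begins: read the wrist's pose just before it. There is no depth.
- bot.sign_off(): hands the job in, once; it reports no verdict.
The state is a dict: "clock": time; "qpos": joint angles; "qd": joint speeds; "effort": joint torques, N m; "eef_pos": TCP position; "tcp_rot": TCP orientation; "force": force on the tool from outside, world axes, zero at the start; "ft_torque": the same for the moment, N m; "gripper_width": finger opening in mm.
Only numpy, scipy, OpenCV 4.12 (cv2) and the standard library are available. Lean on these libraries where they do the work, as an engineer would, in place of code of your own. Each camera call takes 0.05 s, during which the arm holds its last target.

### The job

At the screen-printing bench, clear the white bottle and the metal tin out of the front of the plywood tray and stand both upright on the dark rubber mat; only then lift out the small ink pot behind them and set it upright in the middle of the scale's round pan. With the pot on the pan and both still waiting on the mat, put the bottle and the tin back, upright, each on the very spot it came from (within about 15 mm); leave the large ink pot where it stands.

Things in the scene. Friction and masses are not known exactly. Their poses are not given: they have to be found in the camera images.
- bottle: Round white plastic bottle with a grey screw cap, standing in the front row of the tray (left or right). Body 54 mm in diameter and straight up to 95 mm, then a shoulder, then the cap, 32 mm in diameter, from 106 to 125 mm (the top). About 0.3 kg. Origin: centre of the underside; z up.
- tin: Rectangular bare-metal tin standing in the front row of the tray (left or right, beside the bottle): 46 mm along its x, 60 mm along its y, 100 mm high, with a black cap 28 mm in diameter and 18 mm high on the centre of its top (118 mm in all). Its x lies roughly along the tray's x. About 0.35 kg. Origin: centre of the underside; z up.
- small_pot: The smaller of two lidded ink pots (grey plastic, white lid) in the back row of the tray: a plain cylinder 46 mm in diameter, 46 mm high, 0.1 kg. Origin: centre of the underside; z up.
- large_pot: The larger of the two ink pots, in the back row beside the small one, of the same materials: a plain cylinder 60 mm in diameter, 48 mm high. To be left alone. Origin: centre of the underside; z up.
- caddy: Low plywood tray, fixed to the table: 180 mm along its x, 270 mm along its y, walls 5 mm thick and 18 mm high, floor top 8 mm above the table. Origin: centre of the underside, at table height; its x points away from the robot, from the front row (the bottle and the tin, about 92 mm apart along y, about 35 mm before the centre) to the back row (the two pots, about 92 mm apart, about 31 mm behind the centre).
- mat: Dark rubber mat lying to the left or right of the tray, fixed, 220 mm along its x (roughly away from the robot), 130 mm along its y, 4 mm thick: the side area. Origin: centre of the underside, at table height.
- scale: Bench scale on the other side of the tray, fixed: grey housing 190 by 130 mm with a black display near its front end, and a round steel pan 112 mm in diameter that does not give way. Origin: at table height below the centre of the pan; the pan's top is 44 mm above it. Its x points from the display to the pan.

How it is judged:
By the outcome, as a careful person would: the job done as asked, in the order asked, and still so for the second after the job is handed in, with the robot touching nothing.
It also fails if it takes over 115 s, if anything falls off the work surface, if the arm or the gripper's body presses on something with over 40 N, if the wrist force passes 120 N, or if a joint passes its speed limit or range.

## Working session

There is one attempt and no reset: what is moved stays moved. The work goes in short steps, Python scripts to look and compute and a tool call to move; the robot and the scene stay as the last step left them, time stands still between calls to the robot, and variables do not carry over. Pictures are saved under pics/ and viewed, and the job is handed in when it is done.

Besides the shell and the picture viewer there is one more tool, called as name([rows], argument=value, ...), one row to a line, values as JSON. drive_tool: Moves the arm, as the interface text tells. Its arguments: {"type":"object","properties":{"moves":{"type":"array","items":{"type":"array"}}},"required":["moves"]}

```bash
ls; mkdir -p pics; python3 - <<'E'
from workcell import bot, optics
import cv2
print(bot.state())
for n in ["scene","side","wrist"]:
    c=optics.capture(n)
    cv2.imwrite(f"pics/{n}0.png",c["frame"][:,:,::-1])
    print(n,{k:v for k,v in c.items() if k!="frame"})
E
```

```text
pics
{'clock': 0.0, 'qpos': array([-2.15275197e-01,  3.81228275e-01,  1.29828066e+00,  5.27850615e-05,
        1.46358959e+00, -2.15324426e-01]), 'qd': array([ 1.59685915e-03,  7.38795111e-04,  3.97217120e-04, -1.71378448e-03,
        3.35551257e-05,  1.61669036e-03]), 'effort': array([-1.00240642e-03, -4.48466885e+01, -2.31285810e+01, -2.87182611e-04,
        4.73836102e-03,  1.77242771e-05]), 'eef_pos': array([5.49685532e+02, 9.47081724e-02, 2.15687753e+02]), 'tcp_rot': array([-3.14013277e+00, -3.73011740e-04,  1.57083960e+00]), 'force': array([-0.2131601 ,  0.39250311,  0.15848302]), 'ft_torque': array([-0.04563563, -0.02593823,  0.01593429]), 'gripper_width': 85.57128621389425}
scene {'intrinsics': array([[483.59080303,   0.        , 315.86847786],
       [  0.        , 483.59080303, 195.58111119],
       [  0.        ,   0.        ,   1.        ]]), 'k1': -0.13406940898999642, 'position': array([1136.75360059, -254.74294971, 1050.19037472]), 'rotation': array([0.56319984, 0.0143731 , 1.11024868])}
side {'intrinsics': array([[415.25760292,   0.        , 316.87957901],
       [  0.        , 415.25760292, 199.55213523],
       [  0.        ,   0.        ,   1.        ]]), 'k1': -0.10433044944477526, 'position': array([   5.47988787, -549.66057041,  819.51856466]), 'rotation': array([ 0.79890395, -0.00962891, -0.76858866])}
wrist {'intrinsics': array([[317.77035588,   0.        , 317.8231003 ],
       [  0.        , 317.77035588, 203.10251309],
       [  0.        ,   0.        ,   1.        ]]), 'k1': -0.03604137876124308, 'mount': array([[-3.20211352e-04,  9.56784472e-01,  2.90797819e-01,
         7.49486515e+01],
       [ 9.99999914e-01,  2.29377894e-04,  3.46447291e-04,
         3.59271423e-01],
       [ 2.64772797e-04,  2.90797904e-01, -9.56784463e-01,
        -1.56587273e+02],
       [ 0.00000000e+00,  0.00000000e+00,  0.00000000e+00,
         1.00000000e+00]])}
```

View pics/scene0.png

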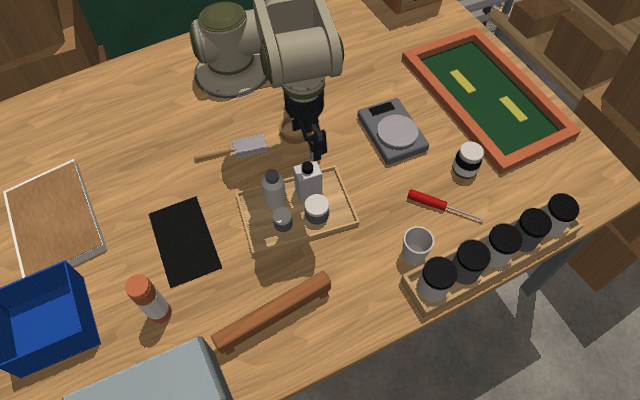

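View pics/side0.png

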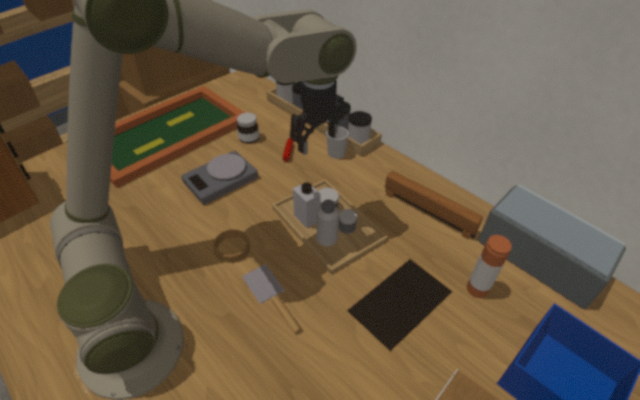

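View pics/wrist0.png

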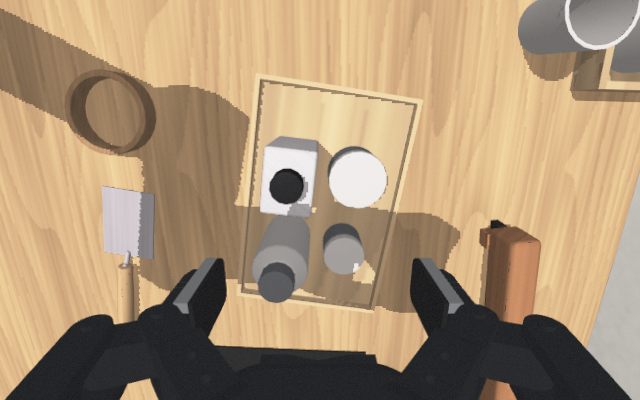

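```bash
cat > h.py <<'E'
from workcell import bot, optics
import cv2, numpy as np
from scipy.spatial.transform import Rotation as Rn
def rpy(a): return Rn.from_euler('xyz',a).as_matrix()
class Cam:
    def __init__(s,name,save=None):
        st=bot.state(); c=optics.capture(name); s.K=c["intrinsics"]; s.k=c["k1"]; s.f=c["frame"]
        if name=="wrist":
            M=c["mount"]; R=rpy(st["tcp_rot"]); s.R=R@M[:3,:3]; s.p=R@M[:3,3]+st["eef_pos"]
        else: s.R=rpy(c["rotation"]); s.p=c["position"]
        if save: np.savez(save,R=s.R,p=s.p,K=s.K,k=s.k,f=s.f); cv2.imwrite(save.replace('npz','png'),s.f[:,:,::-1])
    def at(s,u,v,z):
        d=np.array([s.k,0,0,0,0]); 
        n=cv2.undistortPoints(np.array([[[u,v]]],float),s.K,np.array([s.k,0,0,0.]),).ravel()
        r=s.R@np.array([n[0],-n[1],-1]); return s.p+r*(z-s.p[2])/r[2]
    def proj(s,P):
        q=(np.atleast_2d(P)-s.p)@s.R; q=q*[1,-1,-1]
        return cv2.projectPoints(q,np.zeros(3),np.zeros(3),s.K,np.array([s.k,0,0,0.]))[0].reshape(-1,2)
class Saved(Cam):
    def __init__(s,fn):
        d=np.load(fn); s.R,s.p,s.K,s.k,s.f=d['R'],d['p'],d['K'],float(d['k']),d['f']
def crop(cam,x,y,w,h,m,fn,pts=None):
    im=cam.f[:,:,::-1].copy()
    im=cv2.resize(im[y:y+h,x:x+w],None,fx=m,fy=m,interpolation=cv2.INTER_CUBIC)
    if pts is not None:
        for u,v in pts: cv2.circle(im,(int(round((u-x+.5)*m)),int(round((v-y+.5)*m))),2,(0,0,255),-1)
    cv2.imwrite(fn,im)
E
python3 - <<'E'
from h import *
for n,b in [("wrist",(220,60,220,260)),("scene",(140,150,230,150)),("side",(170,140,290,220))]:
    c=Cam(n,f"pics/{n}1.npz"); m={"wrist":2.3,"scene":3.4,"side":2.7}[n]
    crop(c,*b,m,f"pics/{n}1c.png")
    print(n,c.p)
w=Saved("pics/wrist1.npz")
for name,u,v,z in [("tray c UL",258,74,18),("UR",422,101,18),("LL",239,294,18),("LR",373,311,18),("tincap",287,186,126),("bottlecap",276,281,133),("small",343,250,54),("large",358,178,56)]:
    print(name,w.at(u,v,z).round(1))
E
```

```text
wrist [550.29369966  74.95063462 372.46766456]
scene [1136.75360059 -254.74294971 1050.19037472]
side [   5.47988787 -549.66057041  819.51856466]
tray c UL [487.3 108.3  18. ]
UR [661.2  81.4  18. ]
LL [ 448.5 -154.7   18. ]
LR [ 621.9 -180.1   18. ]
tincap [525.3  14.4 126. ]
bottlecap [514.2 -67.3 133. ]
small [577.4 -75.5  54. ]
large [590.7   5.5  56. ]
```

View pics/wrist1c.png

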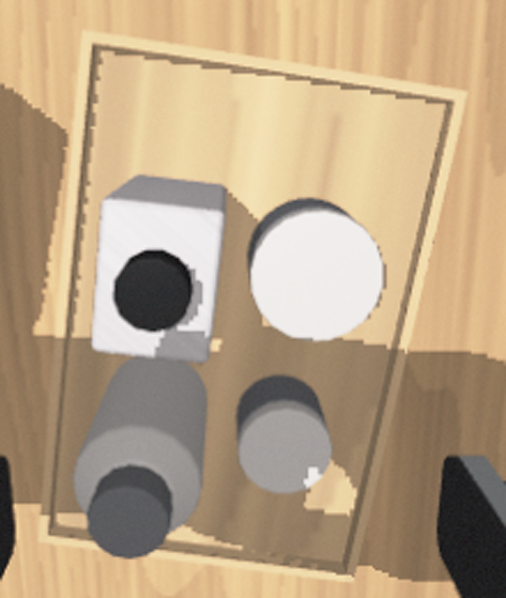

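View pics/scene1c.png

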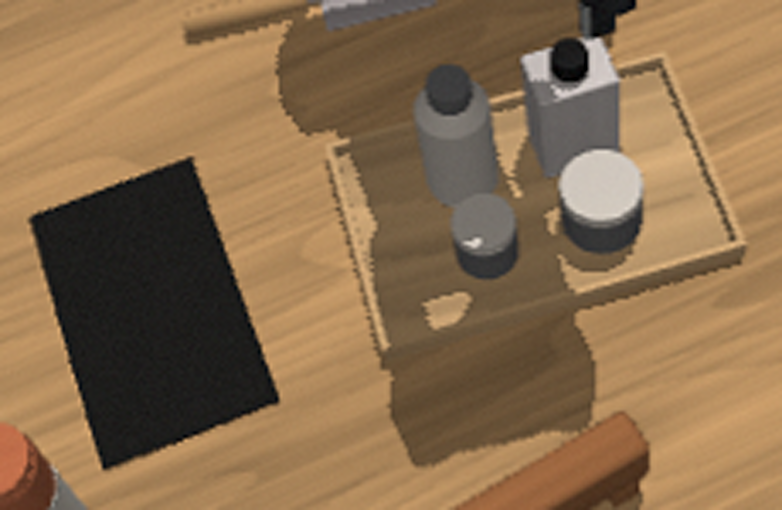

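View pics/side1c.png

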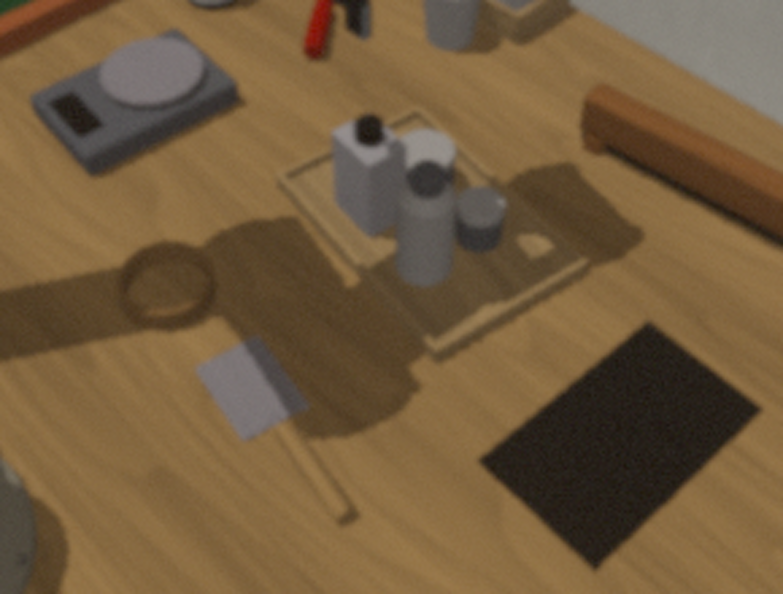

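```bash
python3 - <<'E'
from h import *
S=Saved("pics/scene1.npz");D=Saved("pics/side1.npz")
crop(S,340,80,100,90,6,"pics/scale_s.png")
crop(D,175,140,90,70,7,"pics/scale_d.png")
def f(c,x,y,m,n,u,v,z): print(n,c.at(x+u/m-.5,y+v/m-.5,z).round(1))
for n,u,v,z in [("mat",31,216,4),("mat",192,158,4),("mat",278,403,4),("mat",104,468,4),("bcap",449,80,133),("tcap",570,53,126),("small",485,222,54),("large",601,183,56),("tray",663,58,18),("tray",745,243,18),("tray",383,355,18),("tray",330,148,18)]:
    f(S,140,150,3.4,"S "+n,u,v,z)
for n,u,v,z in [("mat",648,323,4),("mat",760,408,4),("mat",597,568,4),("mat",482,460,4),("bcap",429,175,133),("tcap",370,126,126),("small",480,203,54),("tray",419,108,18),("tray",280,180,18),("tray",433,350,18),("tray",588,262,18),("pan",152,71,44)]:
    f(D,170,140,2.7,"D "+n,u,v,z)
print(S.at(398,131,44))
E
```

```text
S mat [ 391.9 -379.7    4. ]
S mat [ 398.8 -252.1    4. ]
S mat [ 618.4 -263.9    4. ]
S mat [ 610.6 -390.2    4. ]
S bcap [510.2 -73.3 133. ]
S tcap [522.6  12.2 126. ]
S small [579.  -83.7  54. ]
S large [588.2   2.5  56. ]
S tray [487.7 105.3  18. ]
S tray [659.3  82.2  18. ]
S tray [ 624.  -184.8   18. ]
S tray [ 447.9 -155.3   18. ]
D mat [ 613.  -262.7    4. ]
D mat [ 608.9 -387.9    4. ]
D mat [ 393.  -381.1    4. ]
D mat [ 399.  -253.8    4. ]
D bcap [509.  -77.3 133. ]
D tcap [520.    9.7 126. ]
D small [575.3 -82.5  54. ]
D tray [658.2  81.6  18. ]
D tray [479.2 100.2  18. ]
D tray [ 441.6 -154.    18. ]
D tray [ 619.8 -183.7   18. ]
D pan [469.6 303.6  44. ]
[476.843298   303.88186439  44.        ]
```

View pics/scale_s.png

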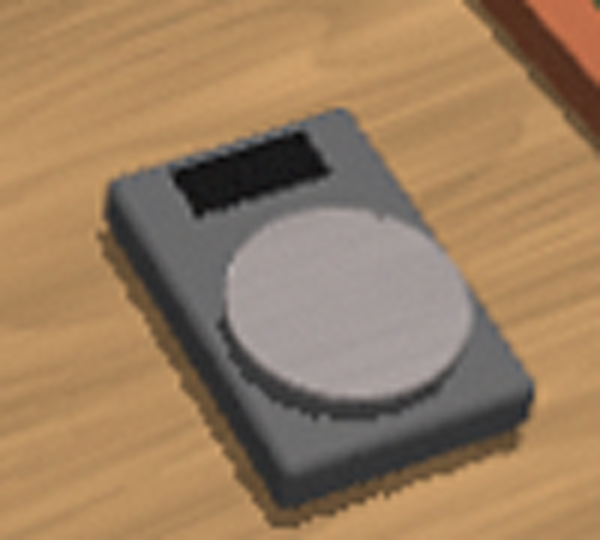

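View pics/scale_d.png

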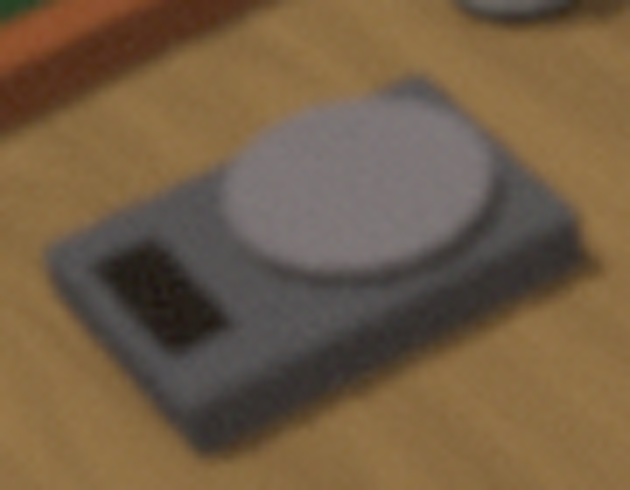

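drive_tool([
  [[-20, -10, 4], [0, 0, 0.04], -1],
  [[-40, -20, 10], [0, 0, 0.08], -1],
  [[-60, -30, 16], [0, 0, 0.12], -1],
  [[-75, -38, 20], [0, 0, 0.13], -1],
  [[-75, -38, 20], [0, 0, 0.13], -1],
])

```text
clock: 0.72
eef_pos: [510.7, -76.9, 195.6]
tcp_rot: [-3.14, 0.0, 1.438]
force: [0.5, 0.6, -0.2]
gripper_width: 85.3
```

```bash
python3 - <<'E'
from h import *
s=bot.state();print(s['clock'],s['eef_pos'],s['tcp_rot'],s['force'])
c=Cam("wrist","pics/w2.npz")
crop(c,0,0,640,400,1.25,"pics/w2c.png")
E
```

```text
0.7167 [510.69146534 -76.92807268 195.55846821] [-3.13972051e+00  2.03668659e-04  1.43776253e+00] [ 0.50344888  0.57975136 -0.18230134]
```

View pics/w2c.png

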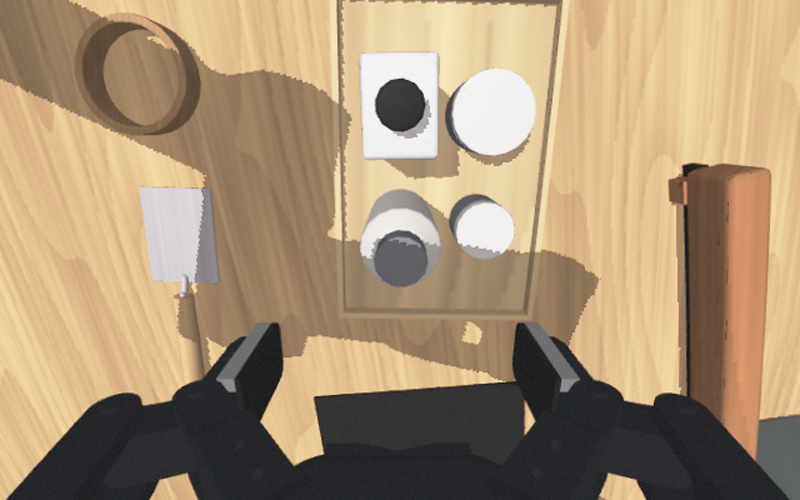

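```bash
python3 - <<'E'
from h import *
w=Saved("pics/w2.npz")
R=rpy([np.pi,0,1.4378]); t=np.array([510.7,-76.9,195.6])
for n,u,v,z in [("bcap",401,260,133),("tcap",400,104,126),("tinTL",360,54,108),("tinTR",439,53,108),("tinBL",363,158,108),("tinBR",438,158,108),("small",484,229,54),("large",494,112,56)]:
    p=w.at(u/1.25-.3,v/1.25-.3,z); print(n,p.round(1),"tool",((p-t)@R).round(1))
E
```

```text
bcap [513.3 -72.4 133. ] tool [ 4.9  2.  62.6]
tcap [524.   12.5 126. ] tool [90.4  1.3 69.6]
tinTL [505.5  43.2 108. ] tool [118.3 -21.1  87.6]
tinTR [549.5  37.8 108. ] tool [118.8  23.2  87.6]
tinBL [498.2 -13.6 108. ] tool [ 61.1 -20.8  87.6]
tinBR [542.8 -19.6 108. ] tool [61.1 24.2 87.6]
small [577.2 -81.1  54. ] tool [  4.7  66.4 141.6]
large [590.    3.3  56. ] tool [ 90.   68.  139.6]
```

drive_tool([
  [[3, 2, 20], [0, 0, 0], -1],
  [[3, 2, 50], [0, 0, 0], -1],
  [[3, 2, 80], [0, 0, 0], -1],
  [[3, 2, 104], [0, 0, 0], -1],
  [[3, 2, 113], [0, 0, 0], -1],
])

```text
clock: 1.18
eef_pos: [513.4, -71.0, 80.6]
tcp_rot: [-3.137, -0.001, 1.442]
force: [-0.9, -0.6, 0.1]
gripper_width: 85.5
```

drive_tool([
  [[0, 0, 0], [0, 0, 0], 0],
  [[0, 0, 0], [0, 0, 0], 1],
  [[0, 0, 0], [0, 0, 0], 1],
  [[0, 0, 0], [0, 0, 0], 1],
  [[0, 0, 0], [0, 0, 0], 1],
])

```text
clock: 1.6
eef_pos: [514.9, -72.5, 85.6]
tcp_rot: [3.139, 0.001, 1.441]
force: [-3.3, 0.8, 8.4]
gripper_width: 47.5
```

```bash
python3 - <<'E'
from h import *
s=bot.state();print(s['clock'],s['eef_pos'],s['tcp_rot'],s['force'],s['gripper_width'])
c=Cam("side","pics/d3.npz")
crop(c,230,100,180,150,4,"pics/d3c.png")
E
```

```text
1.6 [514.92120673 -72.46317931  85.59292434] [3.13881555e+00 9.61046229e-04 1.44103289e+00] [-3.27345206  0.80011451  8.44128541] 47.509127209790584
```

View pics/d3c.png

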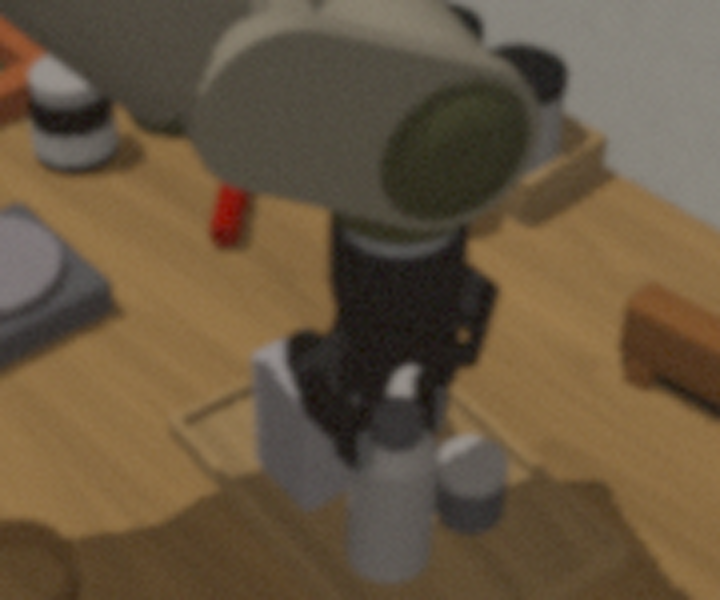

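```bash
python3 - <<'E'
from h import *
a=np.linspace(0,2*np.pi,60)
def cyl(x,y,ch): 
    return np.vstack([np.c_[x+r*np.cos(a),y+r*np.sin(a),0*a+z] for r,z in ch])
B=[(27,8),(27,103),(16,114),(16,133)]
c=Saved("pics/d3.npz"); 
crop(c,280,160,110,100,7,"pics/o1.png",c.proj(cyl(511,-73,B)))
c=Saved("pics/scene1.npz"); crop(c,240,150,120,90,6,"pics/o2.png",c.proj(cyl(511,-73,B)))
E
```

```text
(no output)
```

View pics/o1.png

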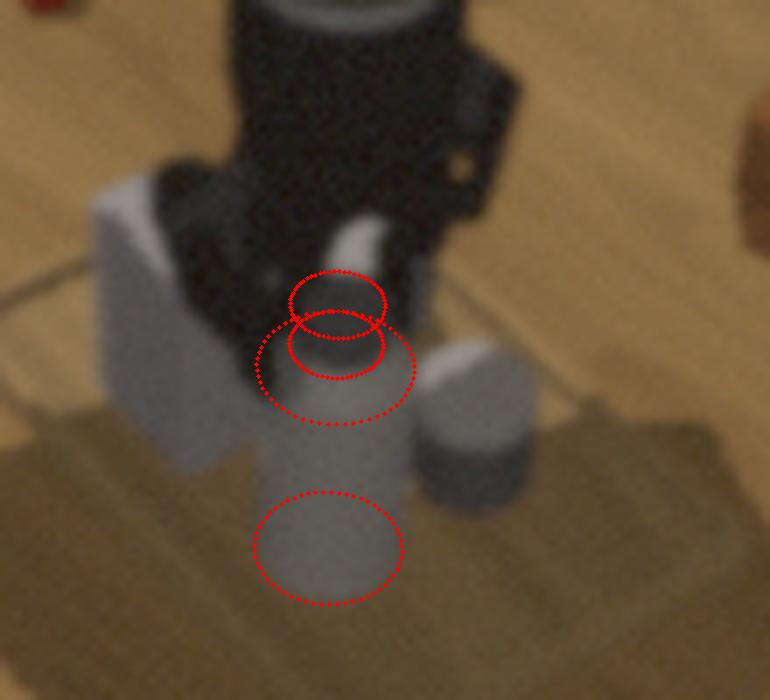

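View pics/o2.png

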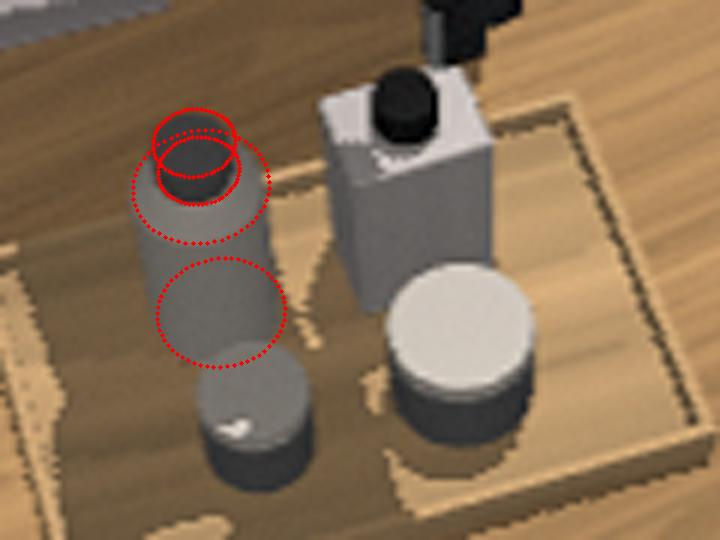

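```bash
python3 - <<'E'
from h import *
c=Saved("pics/d3.npz"); s=bot.state()
R=rpy(s['tcp_rot']);t=s['eef_pos']
P=[]
for y in (-24,24):
  for x in (-11,0,11):
    for z in np.linspace(-27,11,15): P.append([x,y,z])
for x in (-38,38):
  for y in np.linspace(-42,42,15): P.append([x,y,-62])
P=np.array(P)@R.T+t
crop(c,270,130,130,100,6,"pics/o3.png",c.proj(P))
c=Cam("scene","pics/s3.npz"); crop(c,230,120,130,110,6,"pics/o4.png",c.proj(P))
c=Cam("wrist","pics/w3.npz"); crop(c,0,0,640,400,1.25,"pics/o5.png")
E
```

```text
(no output)
```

View pics/o3.png

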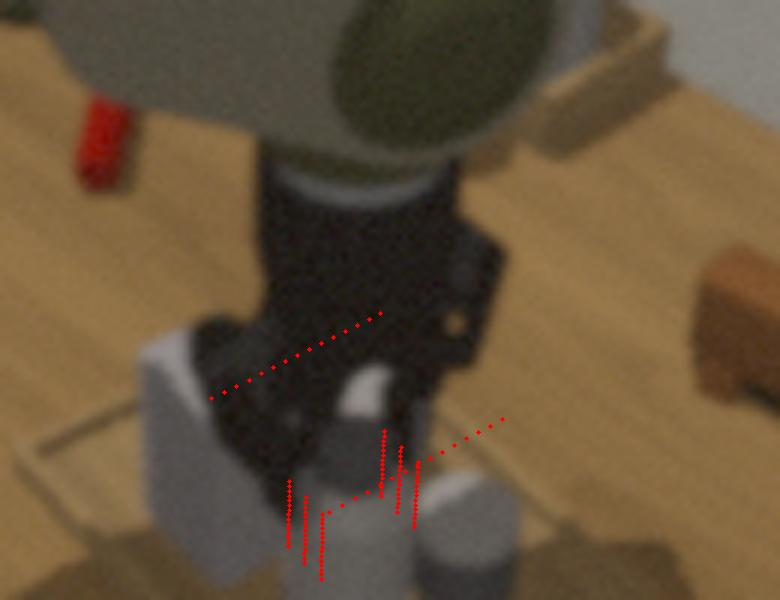

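View pics/o4.png

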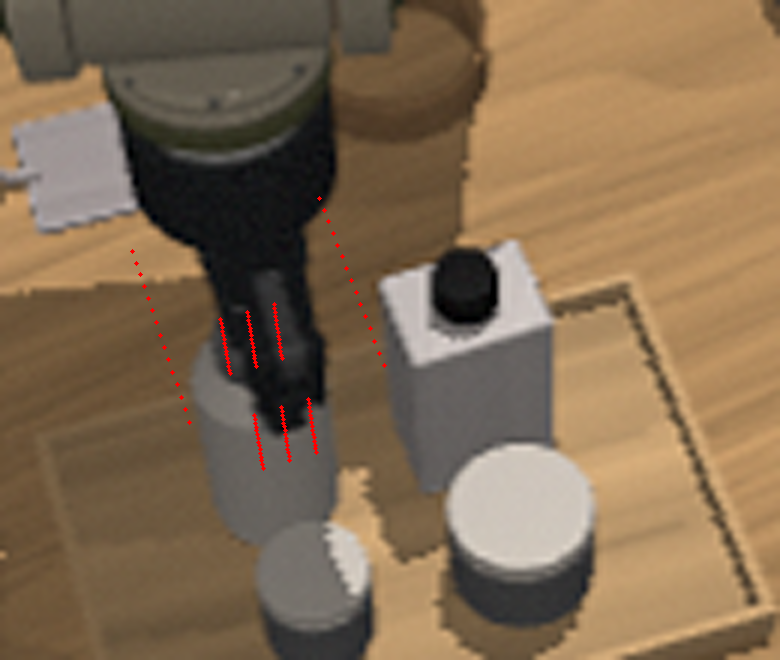

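View pics/o5.png

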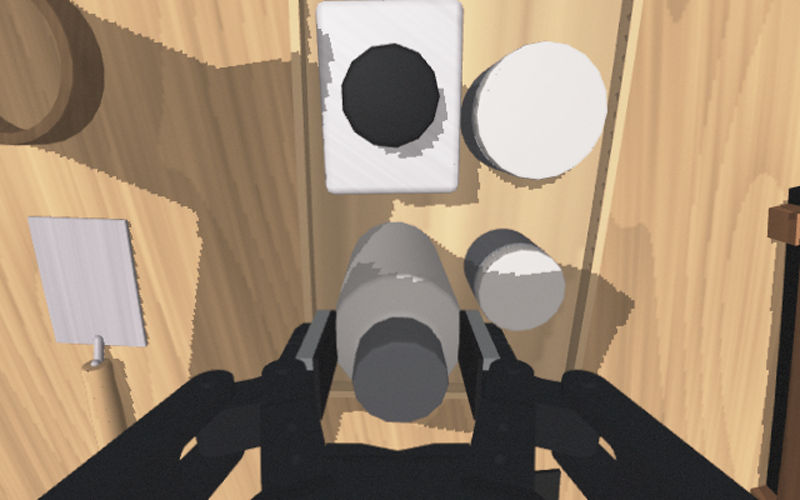

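```bash
python3 - <<'E'
from h import *
for i in range(3):
    s=bot.state();print(s['clock'],s['eef_pos'].round(1),s['tcp_rot'].round(3),s['qpos'].round(4),s['force'].round(1),s['ft_torque'].round(2),s['gripper_width'])
    if i==0: c=Cam("scene","pics/s4.npz")
    if i==1: c=Cam("side","pics/d4.npz")
c=Saved("pics/s4.npz");crop(c,230,120,130,110,6,"pics/o6.png")
E
```

```text
1.75 [514.9 -72.5  85.6] [3.139e+00 1.000e-03 1.441e+00] [-3.6760e-01  4.6510e-01  1.5808e+00 -3.0000e-04  1.0928e+00 -2.3770e-01] [-3.5  0.8  8.4] [0.1  0.65 0.01] 47.48268207622278
1.8 [514.9 -72.5  85.6] [3.139e+00 1.000e-03 1.441e+00] [-3.6760e-01  4.6510e-01  1.5808e+00 -3.0000e-04  1.0928e+00 -2.3770e-01] [-3.6  0.9  9.1] [0.04 0.69 0.01] 47.07782676794847
1.85 [514.9 -72.5  85.6] [3.139e+00 1.000e-03 1.441e+00] [-3.6760e-01  4.6510e-01  1.5808e+00 -3.0000e-04  1.0927e+00 -2.3770e-01] [-4.3 -0.4  8.4] [0.1  0.66 0.02] 47.12083228406496
```

View pics/o6.png

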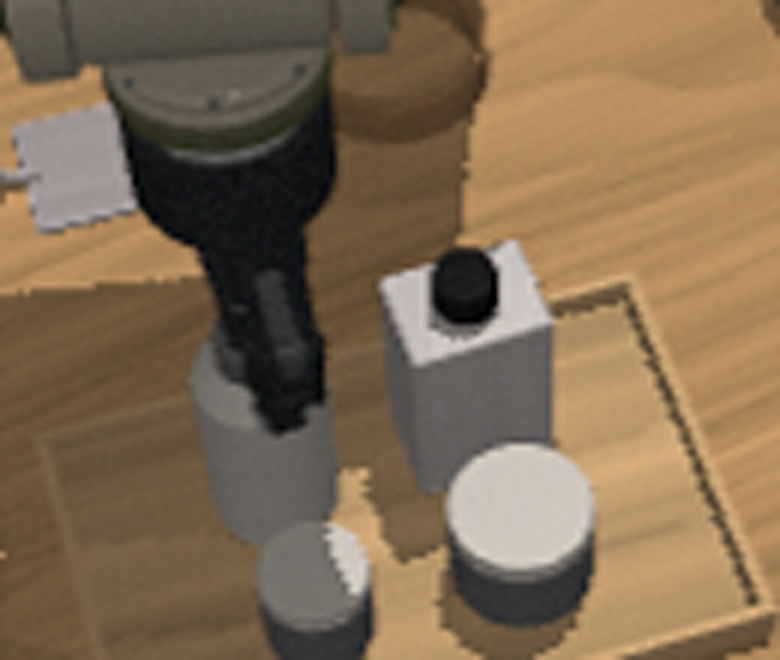

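```bash
python3 - <<'E'
from h import *
a=np.linspace(0,2*np.pi,60)
def cyl(x,y,ch): 
    return np.vstack([np.c_[x+r*np.cos(a),y+r*np.sin(a),0*a+z] for r,z in ch])
B=[(27,8),(27,103),(16,114),(16,133)]
c=Saved("pics/s4.npz"); 
crop(c,230,140,120,95,6.5,"pics/o1.png",c.proj(cyl(511,-73,B)))
# start view: open fingers predicted
R=rpy([np.pi,0,np.pi/2]);t=np.array([550,0,216.3])
P=np.array([[x,y,z] for y in (-42.5,42.5) for x in (-11,11) for z in np.linspace(-27,11,15)])@R.T+t
c=Saved("pics/scene1.npz"); crop(c,270,60,90,110,6,"pics/o2.png",c.proj(P))
c=Saved("pics/side1.npz"); crop(c,270,60,110,110,6,"pics/o3.png",c.proj(P))
E
```

```text
(no output)
```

View pics/o1.png

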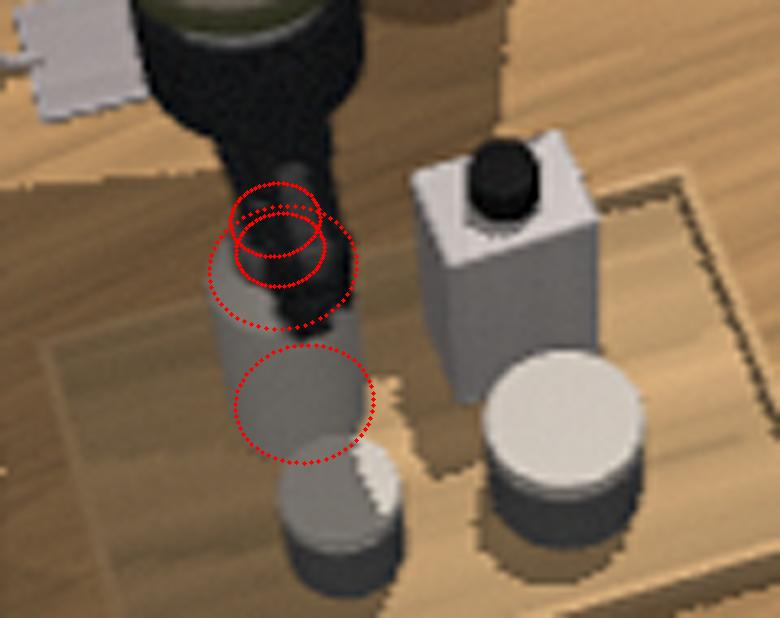

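View pics/o2.png

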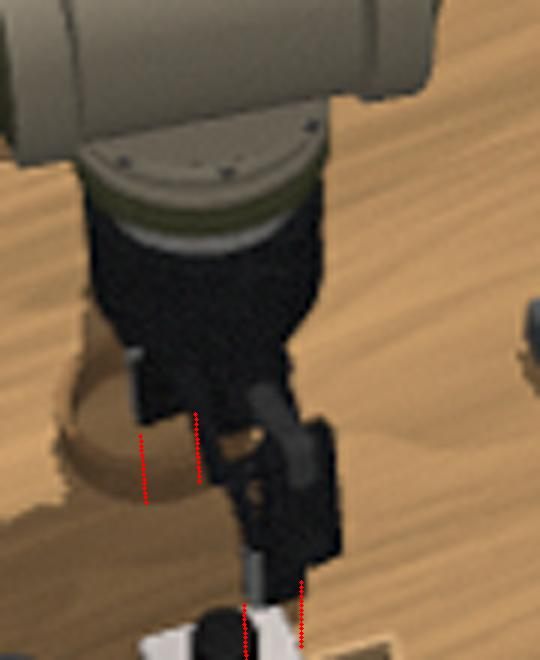

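View pics/o3.png

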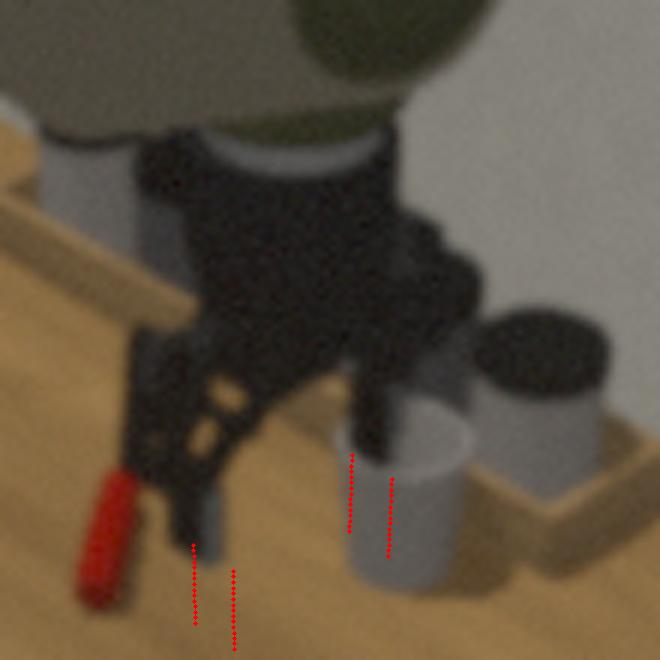

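```bash
python3 - <<'E'
from h import *
w=Saved("pics/wrist1.npz")
px=np.array([(258,74),(422,101),(239.5,294.5),(373,311)],float)
# crop-based: (90,38),(463,92),(43,538),(352,577) /2.3 + (220,60)
px=np.array([(89,36),(465,92),(41,541),(353,577)])/2.3+[220,60]-.3
obj=np.array([(-90,135,18),(90,135,18),(-90,-135,18),(90,-135,18)],float)
for f in (1,):
    ok,r,t=cv2.solvePnP(obj,px,w.K,np.array([w.k,0,0,0.]))
    Rm=cv2.Rodrigues(r)[0]; C=(-Rm.T@t).ravel(); print("cam in tray frame",C)
    rp=cv2.projectPoints(obj,r,t,w.K,np.array([w.k,0,0,0.]))[0].reshape(-1,2); print((rp-px).round(2))
    # tilt of camera
    print("view dir tray", Rm.T@[0,0,1], "reported",w.R@[0,0,-1])
E
```

```text
cam in tray frame [-28.43365499 106.30166219 380.88400585]
[[-0.36 -0.99]
 [-0.43  0.96]
 [ 0.56 -0.15]
 [ 0.39  0.23]]
view dir tray [ 0.06011712 -0.274589   -0.95968058] reported [-0.00139284 -0.29055931 -0.95685597]
```

drive_tool([
  [[0, 0, 0], [0, 0, 0], -1],
  [[0, 0, 0], [0, 0, 0], -1],
  [[0, 0, 0], [0, 0, 0], -1],
  [[0, 0, 0], [0, 0, 0], -1],
  [[0, 0, 0], [0, 0, 0], -1],
])

```text
clock: 2.27
eef_pos: [514.5, -72.3, 83.5]
tcp_rot: [3.141, 0.0, 1.441]
force: [-0.2, -0.8, 0.0]
gripper_width: 85.1
```

```bash
cat >> h.py <<'E'
_a=np.linspace(0,2*np.pi,60)
def cyl(x,y,ch): return np.vstack([np.c_[x+r*np.cos(_a),y+r*np.sin(_a),0*_a+z] for r,z in ch])
B=[(27,8),(27,103),(16,114),(16,133)]
def st():
    s=bot.state();print(s['clock'],s['eef_pos'].round(1),s['tcp_rot'].round(3),s['force'].round(1),s['ft_torque'].round(2),s['gripper_width'].round(1)); return s
E
python3 - <<'E'
from h import *
st()
c=Cam("scene","pics/s5.npz");crop(c,230,140,120,95,6.5,"pics/o1.png",c.proj(cyl(511,-79,B)))
c=Cam("wrist","pics/w5.npz");crop(c,0,0,640,400,1.25,"pics/o2.png")
c=Cam("side","pics/d5.npz");crop(c,270,130,130,110,6,"pics/o3.png",c.proj(cyl(511,-79,B)))
E
```

```text
Traceback (most recent call last):
  File "h.py", line 32, in st
    s=bot.state();print(s['clock'],s['eef_pos'].round(1),s['tcp_rot'].round(3),s['force'].round(1),s['ft_torque'].round(2),s['gripper_width'].round(1)); return s
                                                                                                                           ^^^^^^^^^^^^^^^^^^^^^^^^
AttributeError: 'float' object has no attribute 'round'
```

Stale pictures (script failed); retake.

```bash
sed -i "s/s\['gripper_width'\].round(1)/round(s['gripper_width'],1)/" h.py
python3 - <<'E'
from h import *
st()
c=Cam("scene","pics/s5.npz");crop(c,230,140,120,95,6.5,"pics/o1.png",c.proj(cyl(511,-79,B)))
c=Cam("wrist","pics/w5.npz");crop(c,0,0,640,400,1.25,"pics/o2.png")
c=Cam("side","pics/d5.npz");crop(c,270,130,130,110,6,"pics/o3.png",c.proj(cyl(511,-79,B)))
E
```

```text
2.2667 [514.5 -72.3  83.5] [3.141 0.    1.441] [-0.2 -0.8  0. ] [-0.05 -0.04 -0.01] 85.1
```

View pics/o1.png

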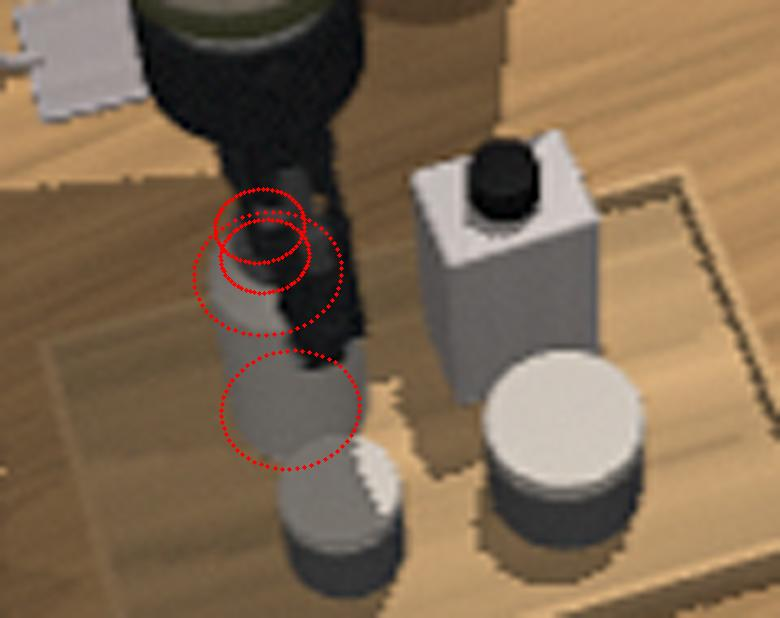

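View pics/o2.png

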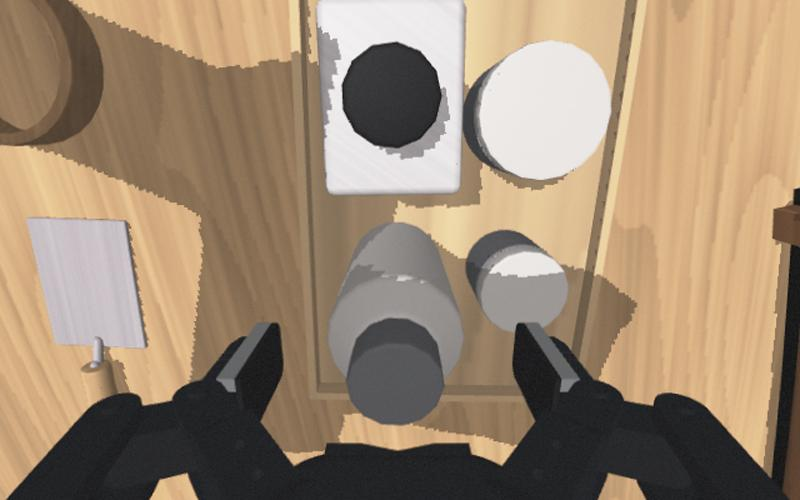

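View pics/o3.png

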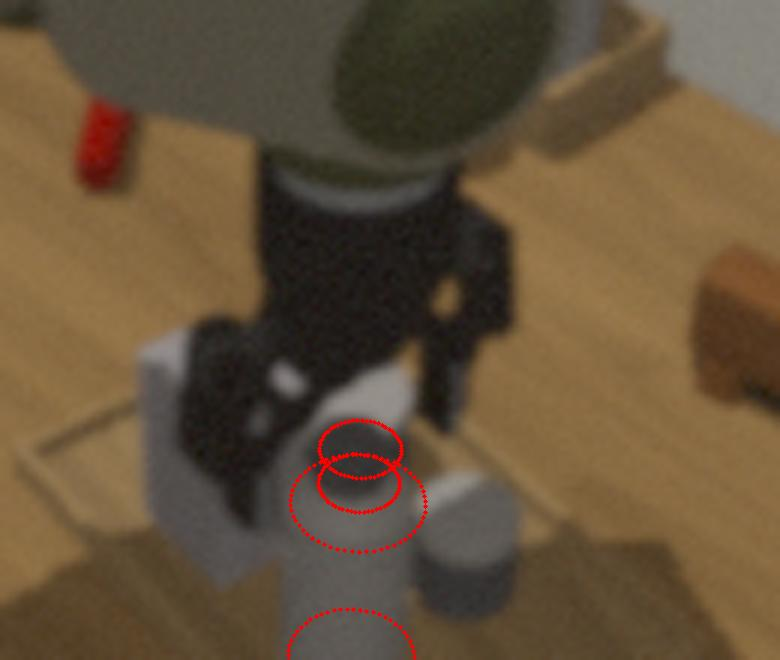

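```bash
python3 - <<'E'
from h import *
c=Saved("pics/w5.npz"); R=rpy([3.141,0,1.441]);t=np.array([514.5,-72.3,83.5])
for Pt in [(0,0,0),(0,0,-8),(11,-42.5,11),(-11,-42.5,11),(11,-42.5,-2),(-11,-42.5,-2),(11,-42.5,-20),(-11,-42.5,-20),(11,-42.5,-40)]:
    print(Pt,(c.proj(R@np.array(Pt)+t)*1.25).round(0))
p=c.at(397/1.25,372/1.25,133);print(p,(p-t)@R)
crop(c,160,230,100,100,7,"pics/o1.png")
E
```

```text
(0, 0, 0) [[397. 315.]]
(0, 0, -8) [[397. 323.]]
(11, -42.5, 11) [[303. 282.]]
(-11, -42.5, 11) [[306. 326.]]
(11, -42.5, -2) [[296. 293.]]
(-11, -42.5, -2) [[300. 339.]]
(11, -42.5, -20) [[284. 311.]]
(-11, -42.5, -20) [[289. 362.]]
(11, -42.5, -40) [[268. 337.]]
[515.06620731 -68.2332926  133.        ] [  4.10578483   0.06441805 -49.49997052]
```

View pics/o1.png

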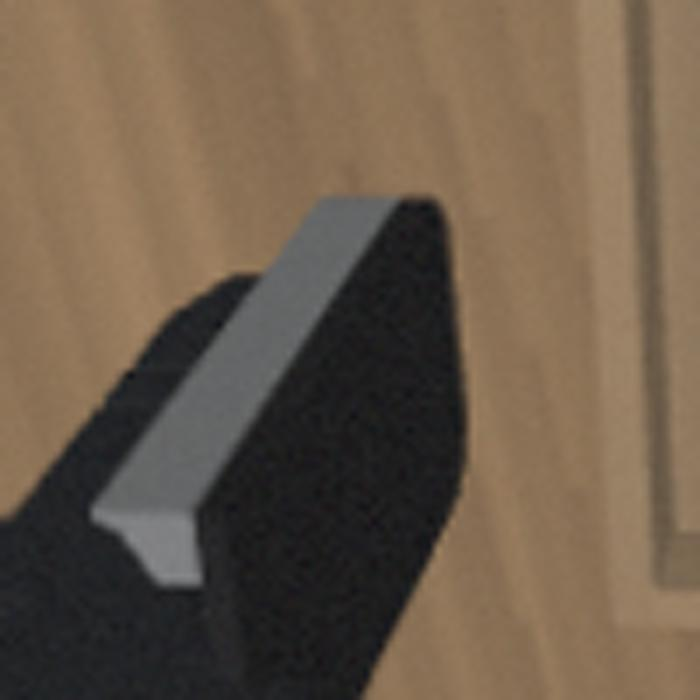

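drive_tool([
  [[-1, 0, 3], [0, 0, 0], -1],
  [[-1, 0, 6], [0, 0, 0], -1],
  [[-1, 0, 9], [0, 0, 0], -1],
  [[-1, 0, 11], [0, 0, 0], -1],
  [[-1, 0, 12], [0, 0, 0], -1],
])

```text
clock: 2.83
eef_pos: [514.0, -73.2, 70.8]
tcp_rot: [-3.141, -0.0, 1.441]
force: [0.1, 0.8, 0.6]
gripper_width: 85.4
```

drive_tool([
  [[0, 0, 1], [0, 0, 0], -1],
  [[0, 0, 2], [0, 0, 0], -1],
  [[0, 0, 4], [0, 0, 0], -1],
  [[0, 0, 5], [0, 0, 0], -1],
  [[0, 0, 6], [0, 0, 0], -1],
])

```text
clock: 3.25
eef_pos: [514.2, -73.3, 65.2]
tcp_rot: [-3.142, -0.0, 1.441]
force: [-0.1, -0.0, -0.1]
gripper_width: 85.2
```

```bash
python3 - <<'E'
from h import *
st()
c=Cam("side","pics/d6.npz");crop(c,270,130,130,110,6,"pics/o3.png",c.proj(cyl(511,-76,B)))
E
```

```text
3.25 [514.2 -73.3  65.2] [-3.142 -0.     1.441] [-0.1 -0.  -0.1] [ 0.   -0.01  0.01] 85.2
```

View pics/o3.png

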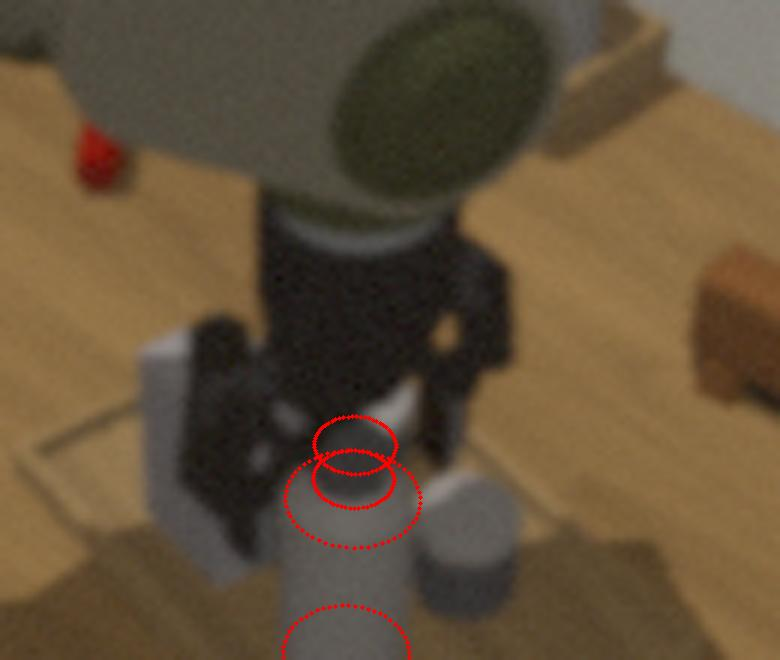

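drive_tool([
  [[0, 0, 2], [0, 0, 0], -1],
  [[0, 0, 3], [0, 0, 0], -0.5],
  [[0, 0, 3], [0, 0, 0], 0],
  [[0, 0, 3], [0, 0, 0], 0.5],
  [[0, 0, 3], [0, 0, 0], 1],
])

```text
clock: 3.72
eef_pos: [514.2, -73.3, 62.8]
tcp_rot: [3.142, 0.0, 1.441]
force: [-2.7, 0.4, 4.8]
gripper_width: 51.7
```

drive_tool([
  [[0, 0, 0], [0, 0, 0], 1],
  [[0, 0, 0], [0, 0, 0], 1],
  [[0, 0, 0], [0, 0, 0], 1],
  [[0, 0, 0], [0, 0, 0], 1],
  [[0, 0, 0], [0, 0, 0], 1],
])

```text
clock: 4.13
eef_pos: [514.2, -73.3, 62.8]
tcp_rot: [3.141, 0.0, 1.441]
force: [-2.3, 0.9, 5.0]
gripper_width: 52.2
```

```bash
python3 - <<'E'
from h import *
st()
c=Cam("side","pics/d7.npz");crop(c,270,130,130,110,6,"pics/o3.png",c.proj(cyl(511,-76,B)))
c=Cam("scene","pics/s7.npz");crop(c,230,140,120,95,6.5,"pics/o1.png",c.proj(cyl(511,-76,B)))
E
```

```text
4.1333 [514.2 -73.3  62.8] [3.141 0.    1.441] [-2.3  0.9  5. ] [0.13 0.34 0.05] 52.2
```

View pics/o3.png

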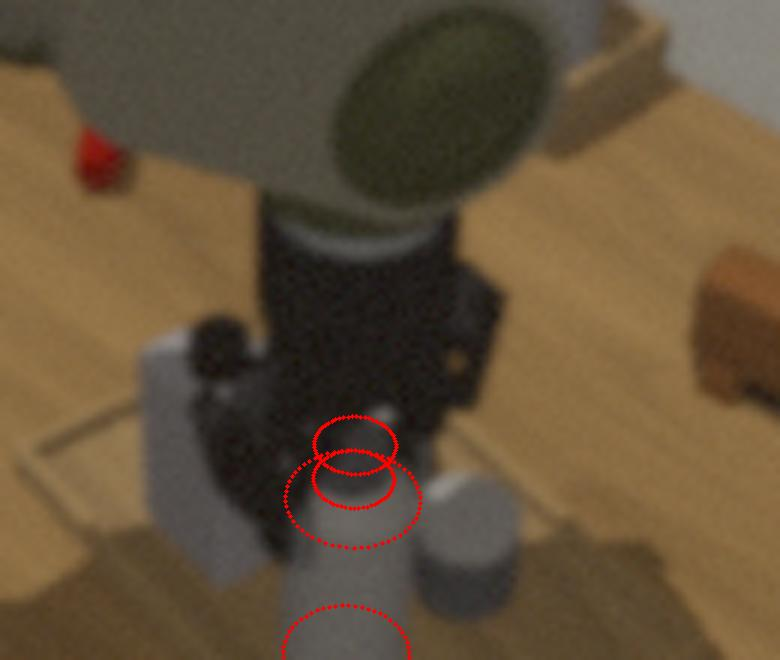

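View pics/o1.png

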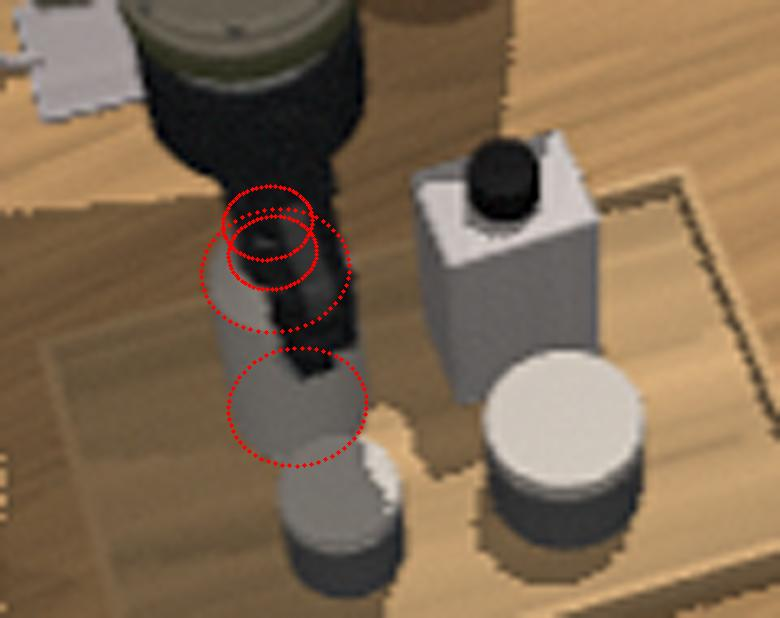

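drive_tool([
  [[0, 0, -5], [0, 0, 0], 1],
  [[0, 0, -18], [0, 0, 0], 1],
  [[0, 0, -34], [0, 0, 0], 1],
  [[0, 0, -48], [0, 0, 0], 1],
  [[0, 0, -55], [0, 0, 0], 1],
])

```text
clock: 4.65
eef_pos: [514.7, -73.4, 118.9]
tcp_rot: [3.14, 0.0, 1.441]
force: [0.6, -0.2, -2.2]
gripper_width: 52.2
```

```bash
python3 - <<'E'
from h import *
st()
c=Cam("side","pics/d8.npz");crop(c,270,100,130,130,5,"pics/o3.png")
c=Cam("scene","pics/s8.npz");crop(c,230,120,120,120,5,"pics/o1.png")
E
```

```text
4.65 [514.7 -73.4 118.9] [3.14  0.    1.441] [ 0.6 -0.2 -2.2] [-0.04 -0.04  0.01] 52.2
```

View pics/o3.png

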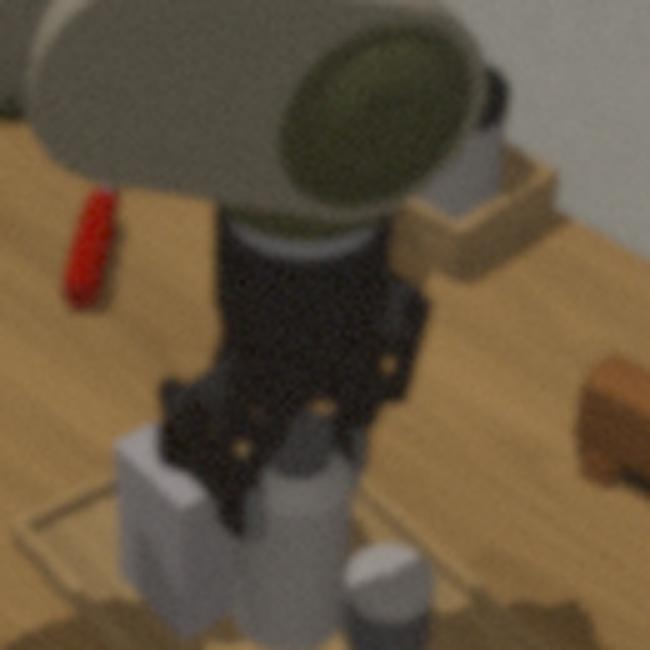

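View pics/o1.png

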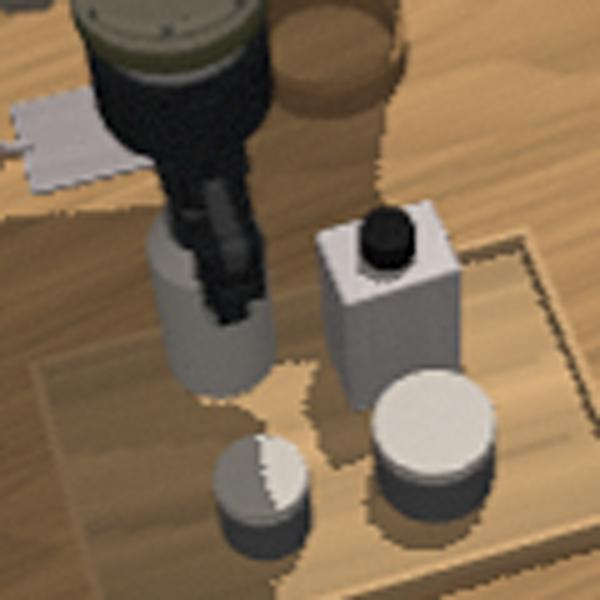

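drive_tool([
  [[-10, -1, 0], [0, 0, 0], 1],
  [[-35, -4, 0], [0, 0, 0], 1],
  [[-68, -8, 0], [0, 0, 0], 1],
  [[-102, -11, 0], [0, 0, 0], 1],
  [[-136, -15, 0], [0, 0, 0], 1],
])

```text
clock: 5.17
eef_pos: [480.6, -207.8, 116.2]
tcp_rot: [-3.14, -0.001, 1.441]
force: [1.0, -0.3, -2.0]
gripper_width: 52.1
```

drive_tool([
  [[-34, -4, 0], [0, 0, 0], 1],
  [[-67, -8, 5], [0, 0, 0], 1],
  [[-95, -11, 15], [0, 0, 0], 1],
  [[-110, -12, 28], [0, 0, 0], 1],
  [[-113, -13, 40], [0, 0, 0], 1],
])

```text
clock: 5.58
eef_pos: [452.9, -319.3, 75.4]
tcp_rot: [-3.141, -0.0, 1.438]
force: [-0.1, -0.7, -2.7]
gripper_width: 51.9
```

```bash
python3 - <<'E'
from h import *
st()
c=Cam("side","pics/d9.npz");crop(c,320,160,160,140,5,"pics/o3.png")
c=Cam("scene","pics/s9.npz");crop(c,130,150,140,140,5,"pics/o1.png")
E
```

```text
5.5833 [ 452.9 -319.3   75.4] [-3.141 -0.     1.438] [-0.1 -0.7 -2.7] [ 0.03 -0.06  0.  ] 51.9
```

View pics/o3.png

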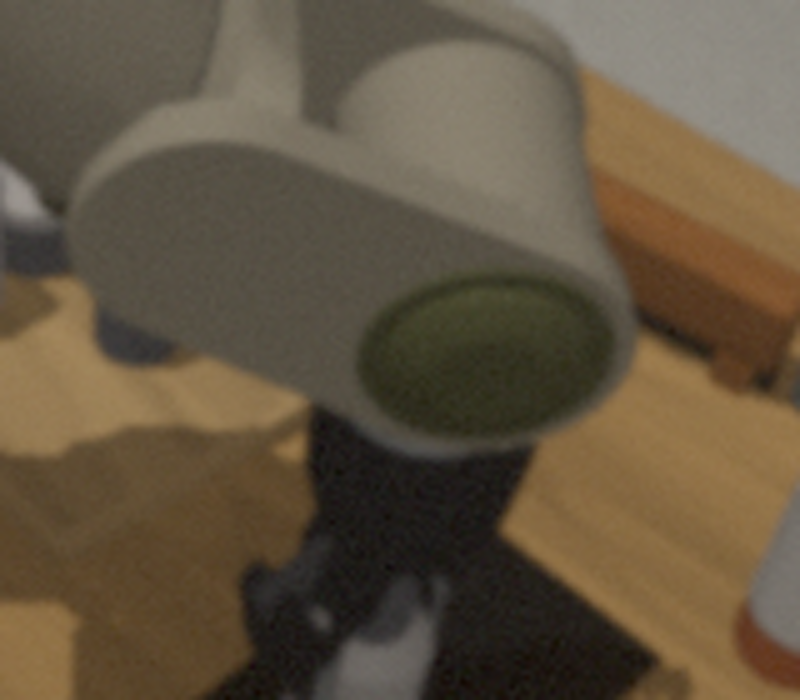

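View pics/o1.png

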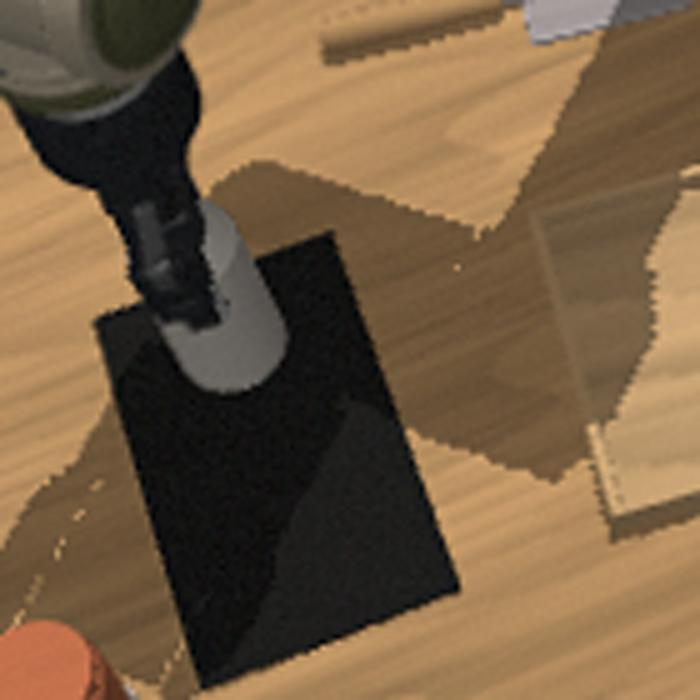

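drive_tool([
  [[0, 0, 4], [0, 0, 0], 1],
  [[0, 0, 8], [0, 0, 0], 1],
  [[0, 0, 12], [0, 0, 0], 1],
  [[0, 0, 14], [0, 0, 0], 1],
  [[0, 0, 15], [0, 0, 0], 1],
])

```text
clock: 6.1
eef_pos: [454.3, -316.1, 62.2]
tcp_rot: [-3.141, -0.0, 1.442]
force: [-0.0, -0.5, -2.9]
gripper_width: 52.2
```

drive_tool([
  [[0, 0, 1], [0, 0, 0], 1],
  [[0, 0, 1], [0, 0, 0], 1],
  [[0, 0, 1.5], [0, 0, 0], 1],
  [[0, 0, 1.5], [0, 0, 0], 1],
  [[0, 0, 1.5], [0, 0, 0], 1],
])

```text
clock: 6.52
eef_pos: [454.2, -316.6, 60.9]
tcp_rot: [3.141, 0.0, 1.441]
force: [0.3, 0.5, -2.4]
gripper_width: 51.9
```

drive_tool([
  [[0, 0, 1], [0, 0, 0], 1],
  [[0, 0, 1], [0, 0, 0], 1],
  [[0, 0, 2], [0, 0, 0], 1],
  [[0, 0, 2], [0, 0, 0], 1],
  [[0, 0, 2], [0, 0, 0], 1],
])

```text
clock: 6.93
eef_pos: [454.2, -316.6, 58.9]
tcp_rot: [3.141, 0.0, 1.441]
force: [0.1, -0.0, -2.1]
gripper_width: 52.2
```

drive_tool([
  [[0, 0, 0.5], [0, 0, 0], 1],
  [[0, 0, 1], [0, 0, 0], 1],
  [[0, 0, 1.5], [0, 0, 0], 1],
  [[0, 0, 1.5], [0, 0, 0], 1],
  [[0, 0, 1.5], [0, 0, 0], 1],
])

```text
clock: 7.35
eef_pos: [454.2, -316.9, 58.7]
tcp_rot: [3.141, 0.001, 1.441]
force: [-4.5, 2.4, 11.8]
gripper_width: 51.7
```

Contact. Open gently and retreat upward.

drive_tool([
  [[0, 0, -0.5], [0, 0, 0], 1],
  [[0, 0, -0.5], [0, 0, 0], -1],
  [[0, 0, -0.5], [0, 0, 0], -1],
  [[0, 0, -0.5], [0, 0, 0], -1],
  [[0, 0, -0.5], [0, 0, 0], -1],
])

```text
clock: 7.77
eef_pos: [454.2, -316.5, 57.7]
tcp_rot: [-3.142, -0.0, 1.441]
force: [0.2, -0.1, 0.7]
gripper_width: 85.3
```

drive_tool([
  [[0, 0, -10], [0, 0, 0], -1],
  [[0, 0, -40], [0, 0, 0], -1],
  [[0, 0, -75], [0, 0, 0], -1],
  [[0, 0, -105], [0, 0, 0], -1],
  [[0, 0, -120], [0, 0, 0], -1],
])

```text
clock: 8.18
eef_pos: [455.0, -317.2, 182.5]
tcp_rot: [3.137, 0.004, 1.441]
force: [-0.5, -0.7, 0.1]
gripper_width: 85.8
```

```bash
python3 - <<'E'
from h import *
st()
c=Cam("wrist","pics/w10.npz");crop(c,0,0,640,400,1.25,"pics/o2.png")
c=Cam("scene","pics/s10.npz");crop(c,130,150,140,140,5,"pics/o1.png")
E
```

```text
8.1833 [ 455.  -317.2  182.5] [3.137 0.004 1.441] [-0.5 -0.7  0.1] [-0.01 -0.01 -0.03] 85.8
```

View pics/o2.png

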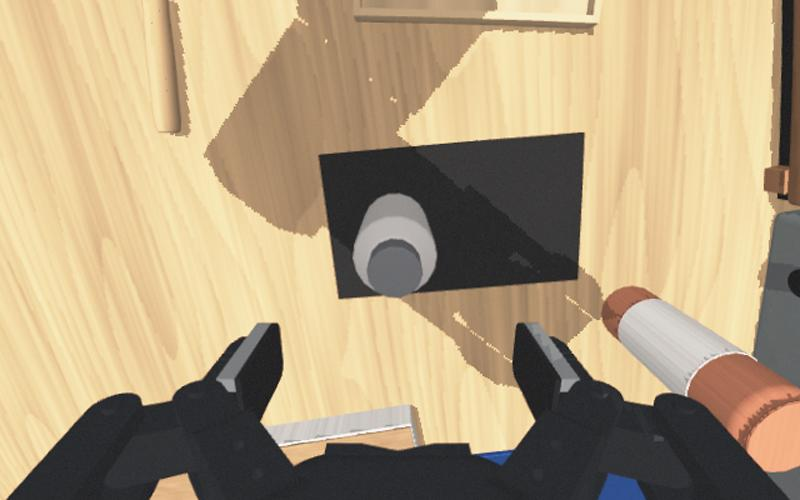

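View pics/o1.png

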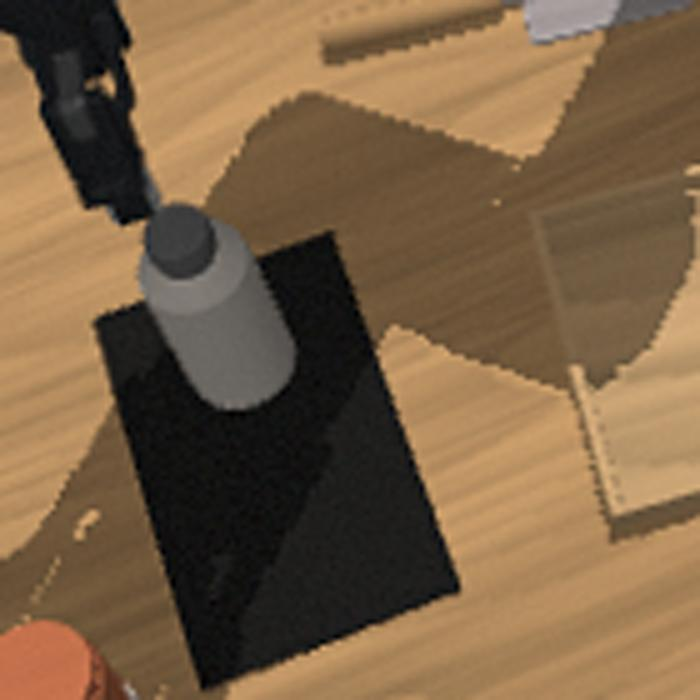

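drive_tool([
  [[20, 2, 0], [0, 0, 0], -1],
  [[58, 5, 0], [0, 0, 0], -1],
  [[98, 8, 0], [0, 0, 0], -1],
  [[138, 11, 0], [0, 0, 0], -1],
  [[178, 14, 0], [0, 0, 0], -1],
])

```text
clock: 8.7
eef_pos: [490.7, -140.0, 177.1]
tcp_rot: [-3.14, -0.001, 1.44]
force: [0.9, -0.2, 0.9]
gripper_width: 85.2
```

drive_tool([
  [[40, 3, 0], [0, 0, 0], -1],
  [[80, 6, 0], [0, 0, 0], -1],
  [[120, 9, 0], [0, 0, 0], -1],
  [[150, 12, 0], [0, 0, 0], -1],
  [[157, 13, 0], [0, 0, 0], -1],
])

```text
clock: 9.12
eef_pos: [524.1, 16.3, 177.2]
tcp_rot: [-3.14, -0.001, 1.445]
force: [0.0, -0.1, -0.5]
gripper_width: 85.3
```

```bash
python3 - <<'E'
from h import *
st()
c=Cam("wrist","pics/w11.npz");crop(c,0,0,640,400,1.25,"pics/o2.png")
st()
c=Cam("scene","pics/s11.npz")
E
```

```text
9.1167 [524.1  16.3 177.2] [-3.140e+00 -1.000e-03  1.445e+00] [ 0.  -0.1 -0.5] [ 0.   -0.01 -0.05] 85.3
9.1667 [524.2  15.3 177.1] [-3.140e+00 -1.000e-03  1.445e+00] [-0.  -0.1 -0.3] [0.04 0.01 0.01] 85.4
```

View pics/o2.png

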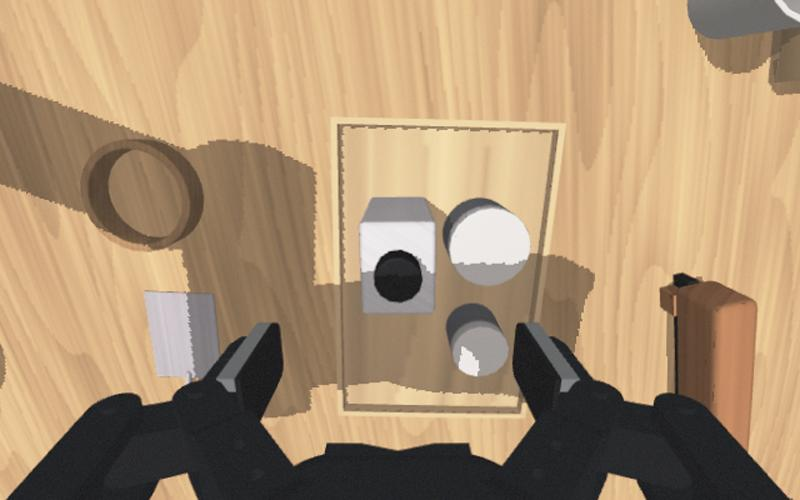

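```bash
python3 - <<'E'
from h import *
w=Saved("pics/w11.npz")
R=rpy([np.pi,0,1.445]); t=np.array([524.1,15.8,177.2])
for n,u,v,z in [("tcap",398,276,126),("tinTL",360,222,108),("tinTR",435,222,108),("tinBL",361,313,108),("tinBR",435,313,108),("small",481,347,54),("large",489,246,56)]:
    for dz in (0,15):
        w.p[2]+=dz; p=w.at(u/1.25-.3,v/1.25-.3,z); print(n,p.round(1),"tool",((p-t)@R).round(1)); w.p[2]-=dz
def box(x,y,yaw,hx=23,hy=30,zs=(8,108)):
    c,s=np.cos(yaw),np.sin(yaw);o=[]
    for z in zs:
        for a in np.linspace(-1,1,15):
            for X,Y in ((a*hx,-hy),(a*hx,hy),(-hx,a*hy),(hx,a*hy)): o.append([x+c*X-s*Y,y+s*X+c*Y,z])
    return np.array(o)
for n,k in (("scene1",(290,150,90,90)),("side1",(280,170,80,80))):
    c=Saved(f"pics/{n}.npz"); P=np.vstack([box(523,12,-0.13),cyl(523,12,[(14,108),(14,126)])]); crop(c,*k,7,f"pics/o_{n}.png",c.proj(P))
E
```

```text
tcap [524.3  15.5 126. ] tool [-0.3  0.3 51.2]
tcap [523.6  10.1 126. ] tool [-5.7  0.3 51.2]
tinTL [505.8  44.8 108. ] tool [ 26.5 -21.8  69.2]
tinTL [503.9  41.7 108. ] tool [ 23.2 -23.3  69.2]
tinTR [549.   39.3 108. ] tool [26.5 21.7 69.2]
tinTR [550.   35.9 108. ] tool [23.2 23.1 69.2]
tinBL [497.6 -12.4 108. ] tool [-31.3 -22.8  69.2]
tinBL [495.1 -19.2 108. ] tool [-38.4 -24.3  69.2]
tinBR [543.3 -18.2 108. ] tool [-31.3  23.3  69.2]
tinBR [543.9 -25.4 108. ] tool [-38.4  24.8  69.2]
small [578.9 -78.3  54. ] tool [-86.5  66.2 123.2]
small [581.3 -87.3  54. ] tool [-95.1  69.7 123.2]
large [589.6   4.9  56. ] tool [ -2.6  66.4 121.2]
large [5.926e+02 3.000e-01 5.600e+01] tool [ -6.8  69.9 121.2]
```

View pics/o_scene1.png

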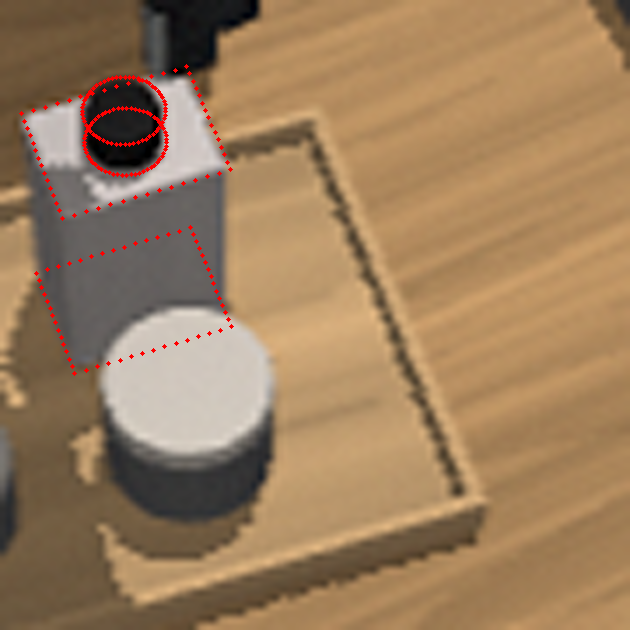

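View pics/o_side1.png

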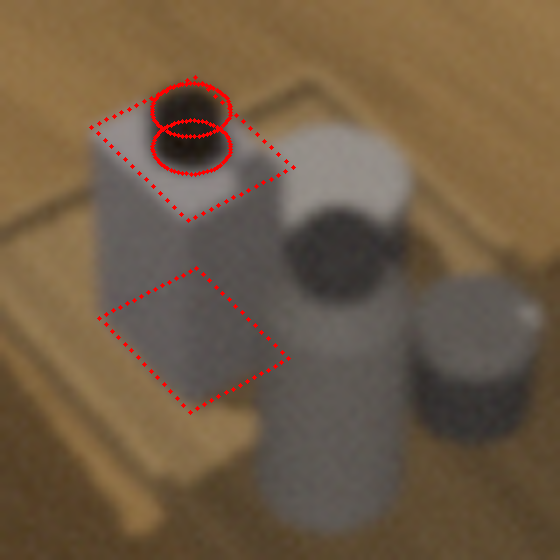

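drive_tool([
  [[-5, 0, 20], [0, 0, 0], -1],
  [[-5, 0, 52], [0, 0, 0], -1],
  [[-5, 0, 84], [0, 0, 0], -1],
  [[-5, 0, 108], [0, 0, 0], -1],
  [[-5, 0, 114], [0, 0, 0], -1],
])

```text
clock: 9.63
eef_pos: [521.4, 6.0, 60.2]
tcp_rot: [-3.134, -0.0, 1.439]
force: [0.3, -0.1, -0.4]
gripper_width: 85.3
```

drive_tool([
  [[0, 0, 3], [0, 0, 0], -1],
  [[0, 0, 5], [0, 0, 0], -0.5],
  [[0, 0, 5], [0, 0, 0], 0],
  [[0, 0, 5], [0, 0, 0], 0.5],
  [[0, 0, 5], [0, 0, 0], 1],
])

```text
clock: 10.05
eef_pos: [524.2, 7.0, 60.2]
tcp_rot: [3.14, 0.0, 1.441]
force: [-0.4, -0.4, 0.6]
gripper_width: 45.3
```

drive_tool([
  [[0, 0, 0], [0, 0, 0], 1],
  [[0, 0, 0], [0, 0, 0], 1],
  [[0, 0, 0], [0, 0, 0], 1],
  [[0, 0, 0], [0, 0, 0], 1],
  [[0, 0, 0], [0, 0, 0], 1],
])

```text
clock: 10.47
eef_pos: [524.1, 7.0, 60.2]
tcp_rot: [3.14, 0.0, 1.441]
force: [-1.8, -0.7, 5.8]
gripper_width: 45.4
```

```bash
python3 - <<'E'
from h import *
st()
c=Cam("scene","pics/s12.npz");crop(c,250,110,130,130,5,"pics/o1.png")
E
```

```text
10.4667 [524.1   7.   60.2] [3.14  0.    1.441] [-1.8 -0.7  5.8] [-0.11  0.34 -0.03] 45.4
```

View pics/o1.png

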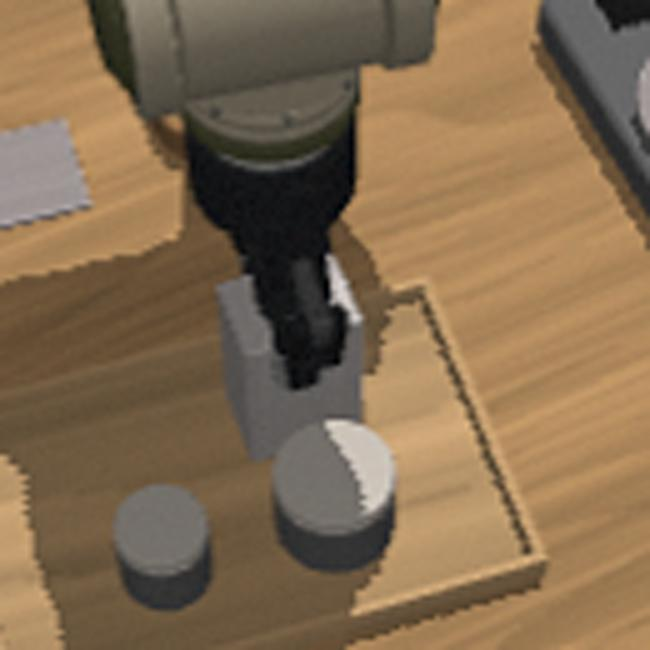

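```bash
python3 - <<'E'
from h import *
c=Saved("pics/s10.npz"); print(c.at(157,308,0),c.at(140,288,110))
P=cyl(454,-320,[(r,z-4) for r,z in B]); crop(c,130,150,140,140,5,"pics/o1.png",c.proj(P))
E
```

```text
[ 644.35000584 -434.62234165    0.        ] [ 637.49876658 -436.07281844  110.        ]
```

View pics/o1.png

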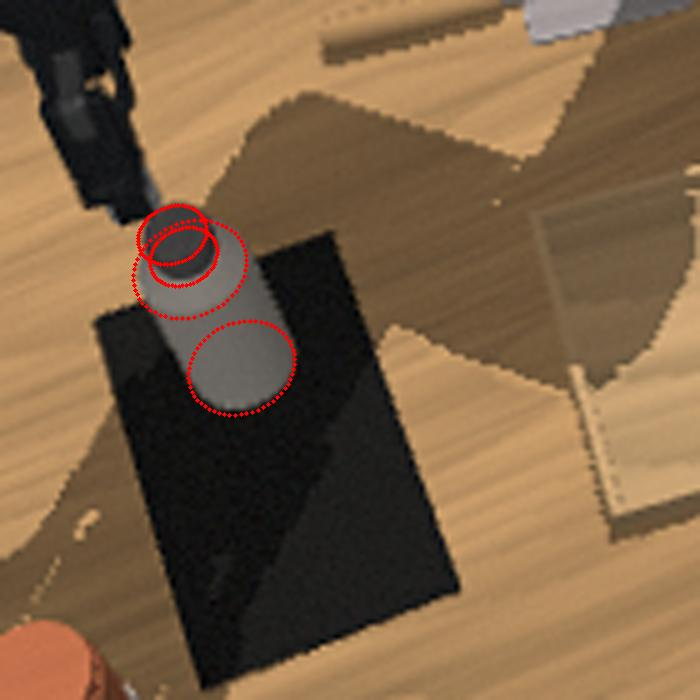

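drive_tool([
  [[0, 0, -5], [0, 0, 0], 1],
  [[0, 0, -18], [0, 0, 0], 1],
  [[0, 0, -34], [0, 0, 0], 1],
  [[0, 0, -48], [0, 0, 0], 1],
  [[0, 0, -60], [0, 0, 0], 1],
])

```text
clock: 10.93
eef_pos: [523.8, 7.2, 120.3]
tcp_rot: [3.141, 0.0, 1.441]
force: [-0.1, -0.4, -2.2]
gripper_width: 45.3
```

drive_tool([
  [[-10, 2, 0], [0, 0, 0], 1],
  [[-40, 9, 0], [0, 0, 0], 1],
  [[-76, 18, 0], [0, 0, 0], 1],
  [[-112, 26, 0], [0, 0, 0], 1],
  [[-148, 35, 0], [0, 0, 0], 1],
])

```text
clock: 11.35
eef_pos: [538.7, -146.2, 118.4]
tcp_rot: [-3.141, -0.0, 1.441]
force: [1.3, -0.1, -2.0]
gripper_width: 45.1
```

drive_tool([
  [[-36, 8, 0], [0, 0, 0], 1],
  [[-72, 17, 0], [0, 0, 0], 1],
  [[-108, 26, 0], [0, 0, 0], 1],
  [[-144, 34, 0], [0, 0, 0], 1],
  [[-165, 40, 5], [0, 0, 0], 1],
])

```text
clock: 11.77
eef_pos: [556.9, -317.7, 113.7]
tcp_rot: [3.141, 0.002, 1.438]
force: [-0.2, 0.2, -2.7]
gripper_width: 44.9
```

drive_tool([
  [[-10, 2, 10], [0, 0, 0], 1],
  [[-12, 2, 25], [0, 0, 0], 1],
  [[-12, 2, 40], [0, 0, 0], 1],
  [[-12, 2, 50], [0, 0, 0], 1],
  [[-12, 2, 54], [0, 0, 0], 1],
])

```text
clock: 12.18
eef_pos: [557.0, -324.1, 57.4]
tcp_rot: [-3.138, -0.002, 1.441]
force: [-0.7, 0.1, -3.0]
gripper_width: 44.9
```

```bash
python3 - <<'E'
from h import *
st()
c=Cam("scene","pics/s13.npz");crop(c,130,150,140,140,5,"pics/o1.png")
E
```

```text
12.1833 [ 557.  -324.1   57.4] [-3.138e+00 -2.000e-03  1.441e+00] [-0.7  0.1 -3. ] [ 0.04  0.02 -0.02] 44.9
```

View pics/o1.png

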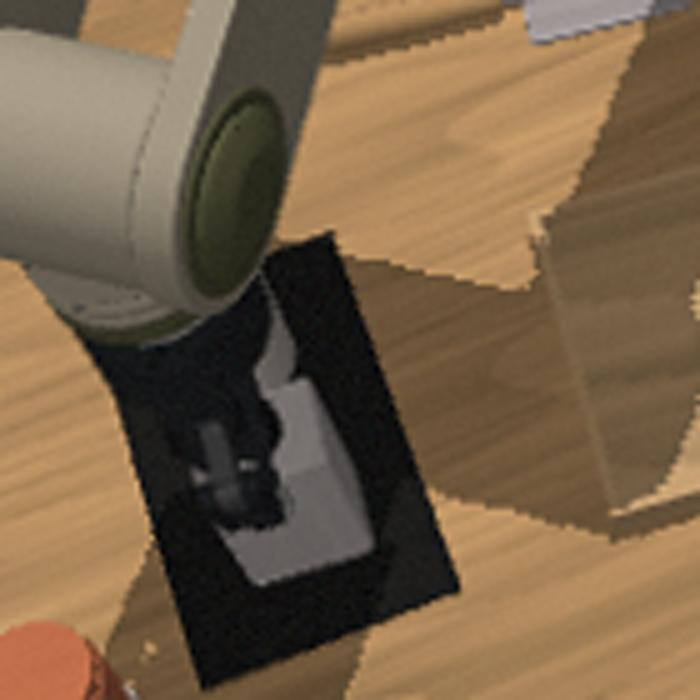

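drive_tool([
  [[0, 0, 0], [0, 0, 0], 1],
  [[0, 0, 0], [0, 0, 0], 1],
  [[0, 0, 0.5], [0, 0, 0], 1],
  [[0, 0, 1], [0, 0, 0], 1],
  [[0, 0, 1], [0, 0, 0], 1],
])

```text
clock: 12.65
eef_pos: [558.1, -325.1, 59.3]
tcp_rot: [3.141, 0.0, 1.441]
force: [0.4, 0.4, -2.4]
gripper_width: 45.4
```

drive_tool([
  [[0, 0, 0.5], [0, 0, 0], 1],
  [[0, 0, 0.5], [0, 0, 0], 1],
  [[0, 0, 1], [0, 0, 0], 1],
  [[0, 0, 1], [0, 0, 0], 1],
  [[0, 0, 1], [0, 0, 0], 1],
])

```text
clock: 13.07
eef_pos: [557.9, -325.1, 57.8]
tcp_rot: [-3.142, -0.0, 1.441]
force: [-0.5, -0.2, -2.2]
gripper_width: 45.7
```

drive_tool([
  [[0, 0, 0.5], [0, 0, 0], 1],
  [[0, 0, 1], [0, 0, 0], 1],
  [[0, 0, 1.5], [0, 0, 0], 1],
  [[0, 0, 1.5], [0, 0, 0], 1],
  [[0, 0, 1.5], [0, 0, 0], 1],
])

```text
clock: 13.48
eef_pos: [558.0, -325.1, 56.3]
tcp_rot: [3.142, 0.0, 1.441]
force: [0.9, 0.2, -2.2]
gripper_width: 45.2
```

drive_tool([
  [[0, 0, 0.5], [0, 0, 0], 1],
  [[0, 0, 0.5], [0, 0, 0], 1],
  [[0, 0, 0.5], [0, 0, 0], 1],
  [[0, 0, 0.5], [0, 0, 0], 1],
  [[0, 0, 0.5], [0, 0, 0], 1],
])

```text
clock: 13.9
eef_pos: [558.0, -325.2, 56.3]
tcp_rot: [3.141, 0.0, 1.441]
force: [-2.8, 1.2, 5.4]
gripper_width: 45.1
```

drive_tool([
  [[0, 0, 0], [0, 0, 0], -1],
  [[0, 0, 0], [0, 0, 0], -1],
  [[0, 0, 0], [0, 0, 0], -1],
  [[0, 0, 0], [0, 0, 0], -1],
  [[0, 0, 0], [0, 0, 0], -1],
])

```text
clock: 14.32
eef_pos: [558.0, -325.1, 55.7]
tcp_rot: [3.142, -0.0, 1.441]
force: [-0.4, 0.3, 0.6]
gripper_width: 85.6
```

drive_tool([
  [[0, 0, -10], [0, 0, 0], -1],
  [[0, 0, -40], [0, 0, 0], -1],
  [[0, 0, -75], [0, 0, 0], -1],
  [[0, 0, -105], [0, 0, 0], -1],
  [[0, 0, -120], [0, 0, 0], -1],
])

```text
clock: 14.73
eef_pos: [558.8, -325.7, 181.1]
tcp_rot: [3.136, 0.004, 1.441]
force: [-0.0, 0.3, -0.6]
gripper_width: 85.6
```

```bash
python3 - <<'E'
from h import *
st()
c=Cam("wrist","pics/w14.npz");crop(c,0,0,640,400,1.25,"pics/o2.png")
c=Cam("scene","pics/s14.npz");crop(c,130,130,260,150,3,"pics/o1.png")
E
```

```text
14.7333 [ 558.8 -325.7  181.1] [3.136 0.004 1.441] [-0.   0.3 -0.6] [-0.04 -0.02 -0.07] 85.6
```

View pics/o1.png

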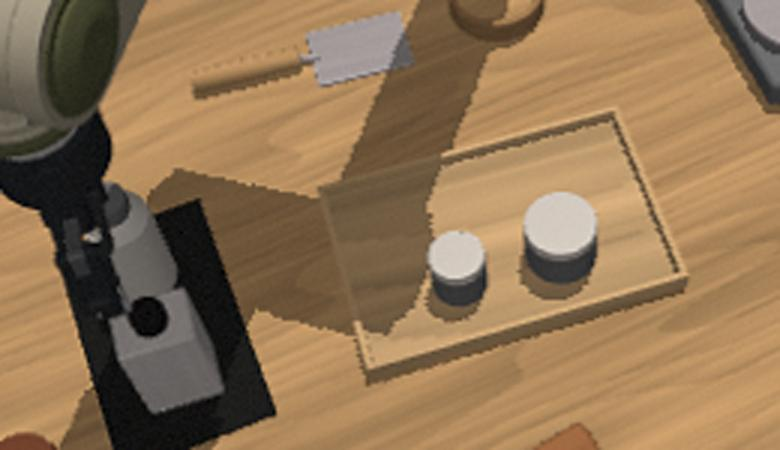

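drive_tool([
  [[20, -1, 0], [0, 0, 0], -1],
  [[58, -3, 0], [0, 0, 0], -1],
  [[98, -5, 0], [0, 0, 0], -1],
  [[138, -7, 0], [0, 0, 0], -1],
  [[178, -9, 0], [0, 0, 0], -1],
])

```text
clock: 15.25
eef_pos: [571.5, -145.6, 175.0]
tcp_rot: [-3.14, -0.001, 1.44]
force: [0.5, -0.8, -0.9]
gripper_width: 85.2
```

drive_tool([
  [[35, -2, 10], [0, 0, 0], -1],
  [[58, -2, 25], [0, 0, 0], -1],
  [[63, -2, 40], [0, 0, 0], -1],
  [[63, -2, 60], [0, 0, 0], -1],
  [[63, -2, 65], [0, 0, 0], -1],
])

```text
clock: 15.67
eef_pos: [576.6, -83.4, 107.6]
tcp_rot: [-3.136, -0.001, 1.442]
force: [-1.1, 1.1, -0.8]
gripper_width: 85.5
```

```bash
python3 - <<'E'
from h import *
st()
c=Cam("wrist","pics/w15.npz");crop(c,0,0,640,400,1.25,"pics/o2.png")
st()
c=Cam("scene","pics/s15.npz");crop(c,240,130,120,120,5,"pics/o1.png",c.proj(cyl(577,-83,[(23,8),(23,54)])))
E
```

```text
15.6667 [576.6 -83.4 107.6] [-3.136e+00 -1.000e-03  1.442e+00] [-1.1  1.1 -0.8] [-0.05  0.01 -0.  ] 85.5
15.7167 [576.9 -84.  108. ] [-3.136e+00 -1.000e-03  1.441e+00] [-0.2  0.9 -0.5] [ 0.03  0.04 -0.02] 84.9
```

View pics/o1.png

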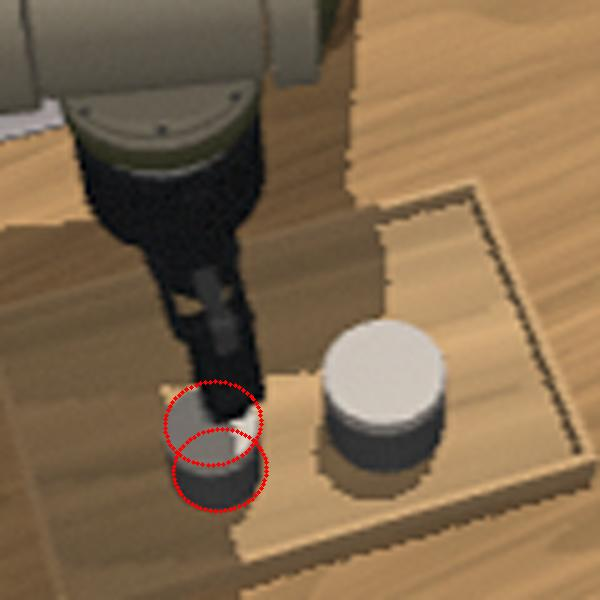

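View pics/o2.png

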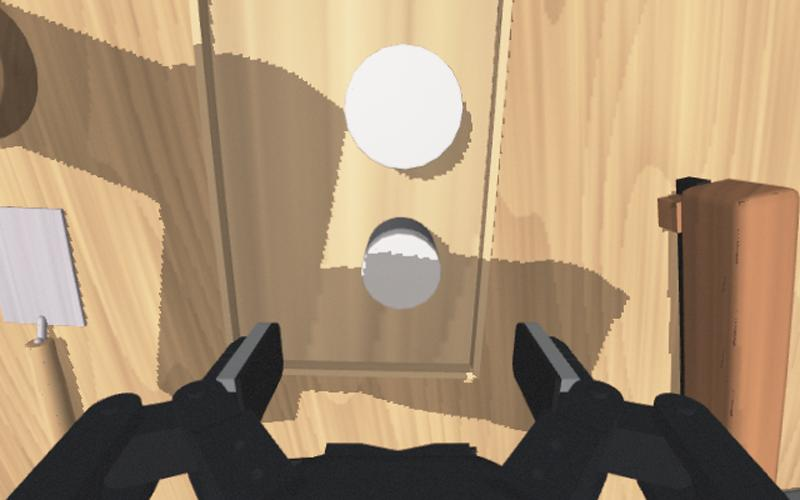

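drive_tool([
  [[0, 0, 12], [0, 0, 0], -1],
  [[0, 0, 28], [0, 0, 0], -1],
  [[0, 0, 44], [0, 0, 0], -1],
  [[0, 0, 56], [0, 0, 0], -1],
  [[0, 0, 60], [0, 0, 0], -1],
])

```text
clock: 16.18
eef_pos: [577.9, -85.1, 50.1]
tcp_rot: [-3.14, -0.0, 1.44]
force: [0.0, -0.2, 0.5]
gripper_width: 85.4
```

```bash
python3 - <<'E'
from h import *
st()
c=Cam("wrist","pics/w16.npz");crop(c,0,0,640,400,1.25,"pics/o2.png")
st()
c=Cam("side","pics/d16.npz");crop(c,270,130,120,120,5,"pics/o1.png")
E
```

```text
16.1833 [577.9 -85.1  50.1] [-3.14 -0.    1.44] [ 0.  -0.2  0.5] [ 0.03 -0.05  0.01] 85.4
16.2333 [578.  -85.1  50.2] [-3.14 -0.    1.44] [-0.7  0.4 -0.3] [-0.03  0.04 -0.02] 85.1
```

View pics/o1.png

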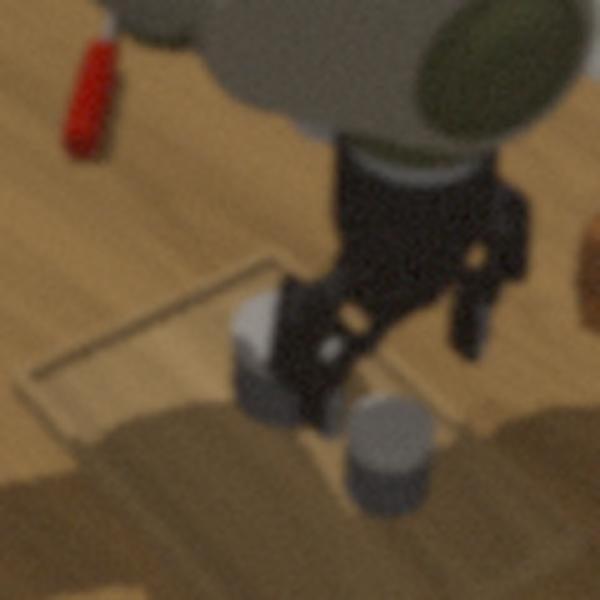

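View pics/o2.png

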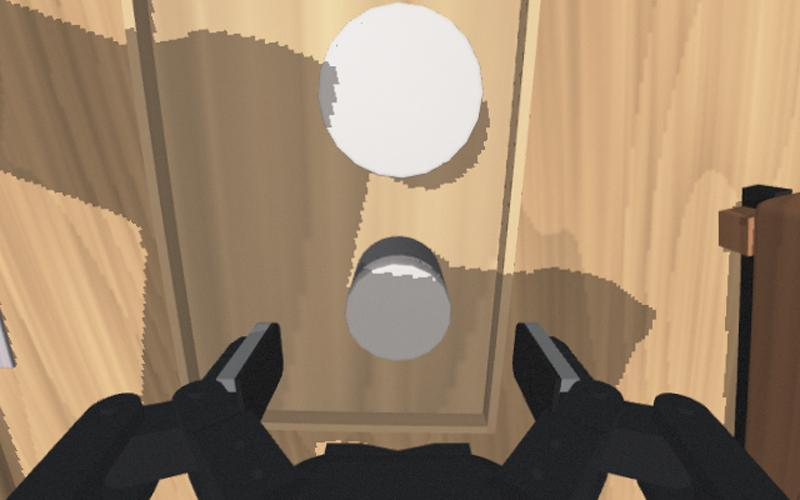

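drive_tool([
  [[0, 0, 8], [0, 0, 0], -1],
  [[0, 0, 18], [0, 0, 0], -1],
  [[0, 0, 27], [0, 0, 0], -1],
  [[0, 0, 32], [0, 0, 0], -1],
  [[0, 0, 33], [0, 0, 0], -1],
])

```text
clock: 16.7
eef_pos: [577.7, -84.5, 16.5]
tcp_rot: [-3.139, -0.0, 1.441]
force: [0.1, 0.5, 0.3]
gripper_width: 85.5
```

drive_tool([
  [[0, 0, 0], [0, 0, 0], -0.5],
  [[0, 0, 0], [0, 0, 0], 0],
  [[0, 0, 0], [0, 0, 0], 0.3],
  [[0, 0, 0], [0, 0, 0], 1],
  [[0, 0, 0], [0, 0, 0], 1],
])

```text
clock: 17.12
eef_pos: [578.7, -84.8, 18.6]
tcp_rot: [3.14, 0.0, 1.441]
force: [-1.1, 0.2, 5.4]
gripper_width: 44.1
```

drive_tool([
  [[0, 0, 0], [0, 0, 0], 1],
  [[0, 0, 0], [0, 0, 0], 1],
  [[0, 0, 0], [0, 0, 0], 1],
  [[0, 0, 0], [0, 0, 0], 1],
  [[0, 0, 0], [0, 0, 0], 1],
])

```text
clock: 17.53
eef_pos: [578.7, -84.8, 18.7]
tcp_rot: [3.14, 0.0, 1.441]
force: [-0.3, 0.0, 6.7]
gripper_width: 44.3
```

```bash
python3 - <<'E'
from h import *
st()
c=Cam("scene","pics/s17.npz");crop(c,240,130,120,120,5,"pics/o1.png")
E
```

```text
17.5333 [578.7 -84.8  18.7] [3.14  0.    1.441] [-0.3  0.   6.7] [ 0.05  0.23 -0.02] 44.3
```

View pics/o1.png

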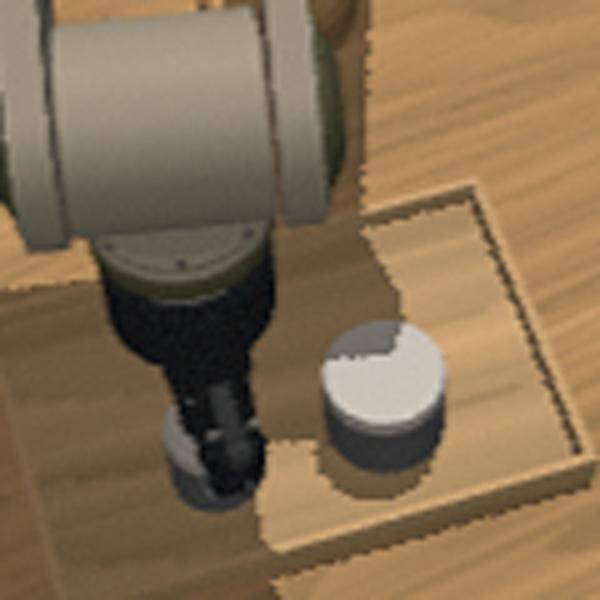

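drive_tool([
  [[0, 0, -5], [0, 0, 0], 1],
  [[0, 0, -20], [0, 0, 0], 1],
  [[0, 0, -40], [0, 0, 0], 1],
  [[0, 0, -60], [0, 0, 0], 1],
  [[0, 0, -75], [0, 0, 0], 1],
])

```text
clock: 18.0
eef_pos: [578.5, -84.7, 94.5]
tcp_rot: [3.141, 0.0, 1.441]
force: [0.3, -0.6, -0.6]
gripper_width: 44.0
```

```bash
python3 - <<'E'
from h import *
st()
c=Cam("scene","pics/s18.npz");crop(c,220,100,160,140,5,"pics/o1.png")
E
```

```text
18.0 [578.5 -84.7  94.5] [3.141 0.    1.441] [ 0.3 -0.6 -0.6] [ 0.04  0.04 -0.06] 44.0
```

View pics/o1.png

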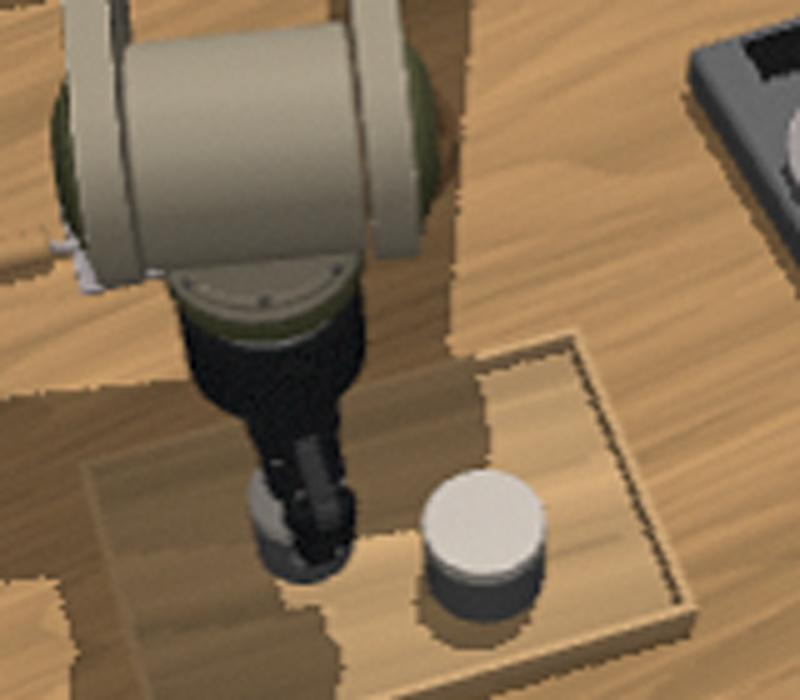

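drive_tool([
  [[10, -4, 0], [0, 0, 0], 1],
  [[37, -15, 0], [0, 0, 0], 1],
  [[70, -29, 0], [0, 0, 0], 1],
  [[103, -42, 0], [0, 0, 0], 1],
  [[136, -56, 0], [0, 0, 0], 1],
])

```text
clock: 18.47
eef_pos: [538.7, 59.4, 91.4]
tcp_rot: [-3.139, -0.0, 1.44]
force: [-0.2, 1.0, -0.2]
gripper_width: 43.6
```

drive_tool([
  [[33, -14, 0], [0, 0, 0], 1],
  [[66, -27, 0], [0, 0, 0], 1],
  [[99, -41, 0], [0, 0, 0], 1],
  [[132, -54, 0], [0, 0, 0], 1],
  [[165, -68, 0], [0, 0, 0], 1],
])

```text
clock: 18.88
eef_pos: [492.4, 231.8, 91.5]
tcp_rot: [-3.139, 0.001, 1.441]
force: [1.7, -0.0, -0.4]
gripper_width: 44.1
```

drive_tool([
  [[33, -14, 0], [0, 0, 0], 1],
  [[55, -22, 0], [0, 0, 0], 1],
  [[66, -27, 6], [0, 0, 0], 1],
  [[70, -28, 14], [0, 0, 0], 1],
  [[70, -28, 20], [0, 0, 0], 1],
])

```text
clock: 19.3
eef_pos: [474.7, 302.9, 70.9]
tcp_rot: [-3.14, 0.001, 1.442]
force: [0.1, -0.1, -1.4]
gripper_width: 44.2
```

```bash
python3 - <<'E'
from h import *
st()
c=Cam("scene","pics/s19.npz");crop(c,330,50,120,120,5,"pics/o1.png")
c=Cam("side","pics/d19.npz");crop(c,170,90,120,120,5,"pics/o2.png")
E
```

```text
19.3 [474.7 302.9  70.9] [-3.140e+00  1.000e-03  1.442e+00] [ 0.1 -0.1 -1.4] [-0.04  0.01 -0.06] 44.2
```

View pics/o1.png

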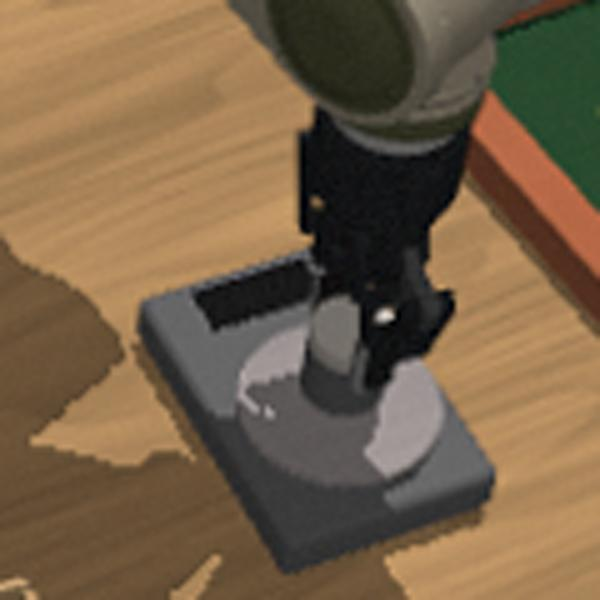

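View pics/o2.png

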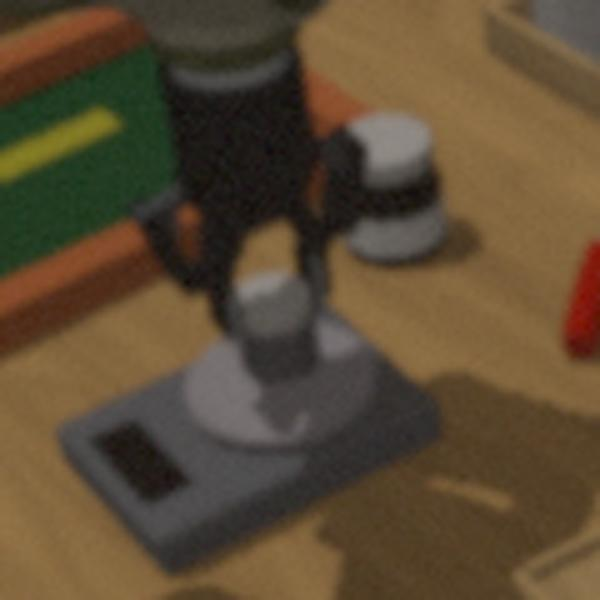

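```bash
python3 - <<'E'
from h import *
for n,k in (("s19",(340,90,100,80)),("d19",(180,120,90,80))):
    c=Saved(f"pics/{n}.npz")
    P=np.vstack([cyl(473.5,303.5,[(56,44)]),cyl(473.5,303.5,[(23,60),(23,106)])])
    crop(c,*k,7,f"pics/o_{n}.png",c.proj(P))
E
```

```text
(no output)
```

View pics/o_s19.png

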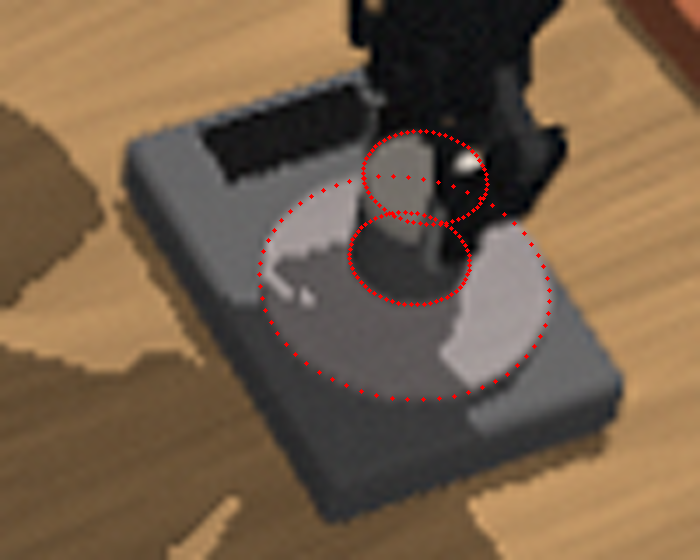

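View pics/o_d19.png

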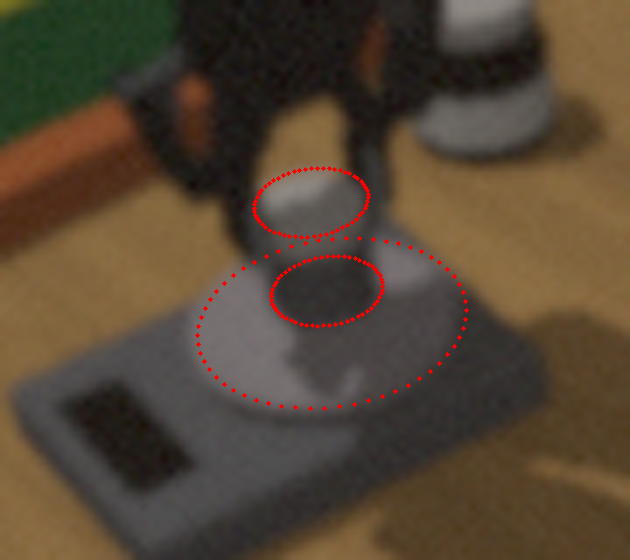

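drive_tool([
  [[0, 0, 4], [0, 0, 0], 1],
  [[0, 0, 8], [0, 0, 0], 1],
  [[0, 0, 12], [0, 0, 0], 1],
  [[0, 0, 14], [0, 0, 0], 1],
  [[0, 0, 14], [0, 0, 0], 1],
])

```text
clock: 19.82
eef_pos: [475.6, 302.5, 58.3]
tcp_rot: [-3.141, 0.0, 1.44]
force: [-0.2, 0.0, -1.1]
gripper_width: 43.9
```

drive_tool([
  [[0, 0, 0.5], [0, 0, 0], 1],
  [[0, 0, 1], [0, 0, 0], 1],
  [[0, 0, 1.5], [0, 0, 0], 1],
  [[0, 0, 1.5], [0, 0, 0], 1],
  [[0, 0, 1.5], [0, 0, 0], 1],
])

```text
clock: 20.23
eef_pos: [475.7, 302.9, 57.4]
tcp_rot: [3.141, -0.0, 1.441]
force: [0.8, -0.0, -0.4]
gripper_width: 44.1
```

drive_tool([
  [[0, 0, 0.5], [0, 0, 0], 1],
  [[0, 0, 1], [0, 0, 0], 1],
  [[0, 0, 1.5], [0, 0, 0], 1],
  [[0, 0, 1.5], [0, 0, 0], 1],
  [[0, 0, 1.5], [0, 0, 0], 1],
])

```text
clock: 20.65
eef_pos: [475.7, 302.9, 55.8]
tcp_rot: [-3.142, 0.0, 1.441]
force: [0.3, -0.4, -0.7]
gripper_width: 43.8
```

drive_tool([
  [[0, 0, 0.5], [0, 0, 0], 1],
  [[0, 0, 1], [0, 0, 0], 1],
  [[0, 0, 1], [0, 0, 0], 1],
  [[0, 0, 1], [0, 0, 0], 1],
  [[0, 0, 1], [0, 0, 0], 1],
])

```text
clock: 21.07
eef_pos: [475.7, 302.9, 54.8]
tcp_rot: [3.142, -0.0, 1.441]
force: [-0.1, -0.1, -2.0]
gripper_width: 43.9
```

drive_tool([
  [[0, 0, 0.5], [0, 0, 0], 1],
  [[0, 0, 1], [0, 0, 0], 1],
  [[0, 0, 1], [0, 0, 0], 1],
  [[0, 0, 1], [0, 0, 0], 1],
  [[0, 0, 1], [0, 0, 0], 1],
])

```text
clock: 21.48
eef_pos: [475.7, 302.9, 54.6]
tcp_rot: [3.141, -0.0, 1.441]
force: [-2.3, -1.0, 6.1]
gripper_width: 43.9
```

Contact; release and rise.

drive_tool([
  [[0, 0, 0], [0, 0, 0], -1],
  [[0, 0, 0], [0, 0, 0], -1],
  [[0, 0, 0], [0, 0, 0], -1],
  [[0, 0, 0], [0, 0, 0], -1],
  [[0, 0, 0], [0, 0, 0], -1],
])

```text
clock: 21.9
eef_pos: [475.7, 302.9, 53.7]
tcp_rot: [-3.142, 0.0, 1.441]
force: [0.3, 0.4, -0.3]
gripper_width: 85.5
```

drive_tool([
  [[0, 0, -10], [0, 0, 0], -1],
  [[0, 0, -40], [0, 0, 0], -1],
  [[0, 0, -75], [0, 0, 0], -1],
  [[0, 0, -105], [0, 0, 0], -1],
  [[0, 0, -125], [0, 0, 0], -1],
])

```text
clock: 22.32
eef_pos: [476.2, 303.2, 182.9]
tcp_rot: [3.138, -0.002, 1.441]
force: [-0.3, -0.4, -0.1]
gripper_width: 85.2
```

```bash
python3 - <<'E'
from h import *
st()
for n,m,k in (("scene","s20",(340,90,100,80)),("side","d20",(180,120,90,80))):
    c=Cam(n,f"pics/{m}.npz")
    P=np.vstack([cyl(472.5,303.5,[(56,44)]),cyl(473.5,304,[(23,44),(23,90)])])
    crop(c,*k,7,f"pics/o_{m}.png",c.proj(P))
E
```

```text
22.3167 [476.2 303.2 182.9] [ 3.138e+00 -2.000e-03  1.441e+00] [-0.3 -0.4 -0.1] [ 0.06 -0.01  0.01] 85.2
```

View pics/o_s20.png

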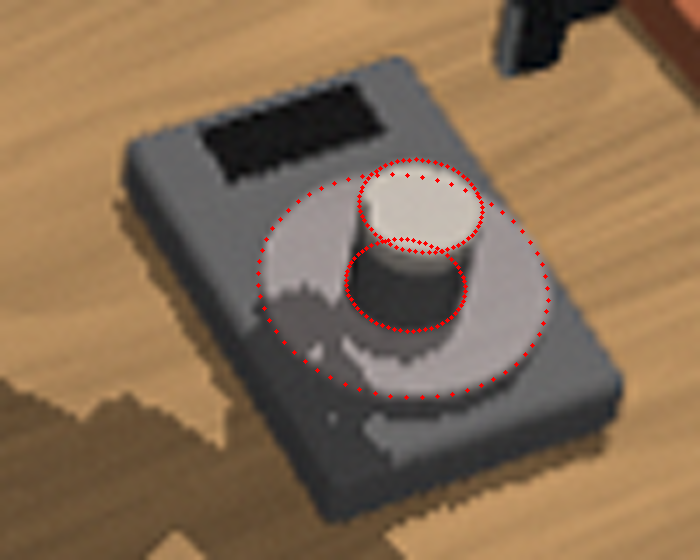

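View pics/o_d20.png

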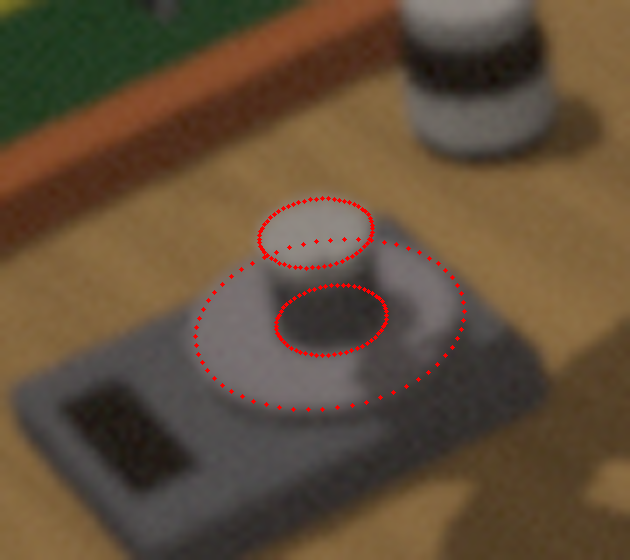

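drive_tool([
  [[-20, 5, 0], [0, 0, 0], -1],
  [[-58, 15, 0], [0, 0, 0], -1],
  [[-97, 26, 0], [0, 0, 0], -1],
  [[-136, 36, 0], [0, 0, 0], -1],
  [[-175, 47, 0], [0, 0, 0], -1],
])

```text
clock: 22.83
eef_pos: [499.0, 121.7, 178.5]
tcp_rot: [-3.141, 0.0, 1.441]
force: [0.0, 0.3, 0.6]
gripper_width: 85.2
```

drive_tool([
  [[-39, 10, 0], [0, 0, 0], -1],
  [[-78, 21, 0], [0, 0, 0], -1],
  [[-117, 31, 0], [0, 0, 0], -1],
  [[-156, 41, 0], [0, 0, 0], -1],
  [[-195, 52, 0], [0, 0, 0], -1],
])

```text
clock: 23.25
eef_pos: [525.3, -78.7, 178.5]
tcp_rot: [-3.141, -0.0, 1.441]
force: [1.2, 0.1, 0.0]
gripper_width: 85.4
```

drive_tool([
  [[-39, 10, 0], [0, 0, 0], -1],
  [[-78, 21, 0], [0, 0, 0], -1],
  [[-117, 31, 0], [0, 0, 0], -1],
  [[-156, 41, 0], [0, 0, 0], -1],
  [[-195, 52, 0], [0, 0, 0], -1],
])

```text
clock: 23.67
eef_pos: [551.6, -278.7, 178.4]
tcp_rot: [-3.141, -0.001, 1.441]
force: [0.9, 0.7, -0.2]
gripper_width: 85.1
```

drive_tool([
  [[-30, 8, 0], [0, 0, 0], -1],
  [[-45, 12, 0], [0, 0, 0], -1],
  [[-47, 12, 0], [0, 0, 0], -1],
  [[-47, 12, 0], [0, 0, 0], -1],
  [[-47, 12, 0], [0, 0, 0], -1],
])

```text
clock: 24.08
eef_pos: [557.8, -324.0, 178.5]
tcp_rot: [-3.141, -0.001, 1.441]
force: [-0.3, -0.2, 0.6]
gripper_width: 84.9
```

```bash
python3 - <<'E'
from h import *
st()
c=Cam("wrist","pics/w21.npz");crop(c,0,0,640,400,1.25,"pics/o2.png")
st()
E
```

```text
24.0833 [ 557.8 -324.   178.5] [-3.141e+00 -1.000e-03  1.441e+00] [-0.3 -0.2  0.6] [-0.01  0.06 -0.03] 84.9
24.1333 [ 557.9 -323.7  178.9] [-3.141e+00 -1.000e-03  1.442e+00] [0.  0.8 0.5] [-0.02  0.01  0.01] 85.9
```

View pics/o2.png

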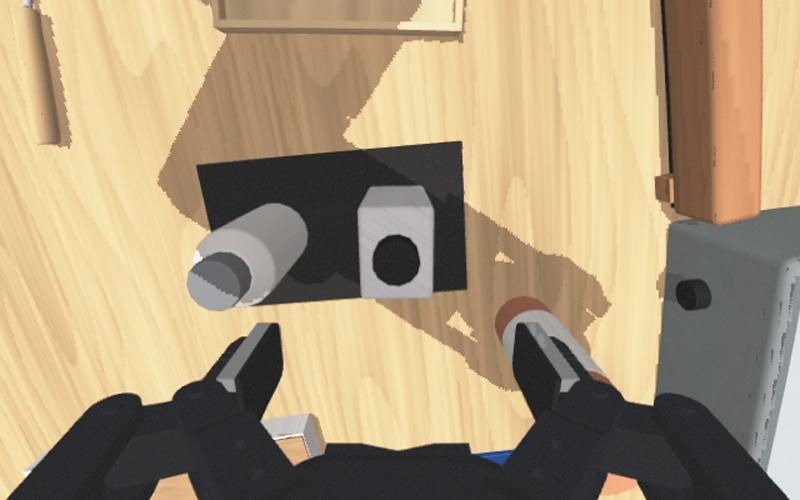

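drive_tool([
  [[-1, 0, 20], [0, 0, 0], -1],
  [[-1, 0, 52], [0, 0, 0], -1],
  [[-1, 0, 84], [0, 0, 0], -1],
  [[-1, 0, 110], [0, 0, 0], -1],
  [[-1, 0, 120], [0, 0, 0], -1],
])

```text
clock: 24.55
eef_pos: [556.6, -323.5, 55.4]
tcp_rot: [-3.137, -0.003, 1.442]
force: [-0.1, 0.7, -0.7]
gripper_width: 85.3
```

drive_tool([
  [[0, 0, 2], [0, 0, 0], -1],
  [[0, 0, 2], [0, 0, 0], -0.5],
  [[0, 0, 2], [0, 0, 0], 0],
  [[0, 0, 2], [0, 0, 0], 0.5],
  [[0, 0, 2], [0, 0, 0], 1],
])

```text
clock: 24.97
eef_pos: [558.2, -326.5, 58.9]
tcp_rot: [3.14, 0.002, 1.441]
force: [-1.5, 1.0, 2.6]
gripper_width: 45.3
```

drive_tool([
  [[0, 0, 0], [0, 0, 0], 1],
  [[0, 0, 0], [0, 0, 0], 1],
  [[0, 0, 0], [0, 0, 0], 1],
  [[0, 0, 0], [0, 0, 0], 1],
  [[0, 0, 0], [0, 0, 0], 1],
])

```text
clock: 25.38
eef_pos: [558.2, -326.4, 58.8]
tcp_rot: [3.14, 0.002, 1.441]
force: [-2.8, 1.5, 6.5]
gripper_width: 45.4
```

drive_tool([
  [[0, 0, -5], [0, 0, 0], 1],
  [[0, 0, -18], [0, 0, 0], 1],
  [[0, 0, -34], [0, 0, 0], 1],
  [[0, 0, -50], [0, 0, 0], 1],
  [[0, 0, -64], [0, 0, 0], 1],
])

```text
clock: 25.8
eef_pos: [557.9, -326.1, 122.4]
tcp_rot: [3.141, 0.0, 1.441]
force: [0.2, -0.5, -1.4]
gripper_width: 45.0
```

```bash
python3 - <<'E'
from h import *
st()
c=Cam("scene","pics/s22.npz");crop(c,130,120,140,140,5,"pics/o1.png")
E
```

```text
25.8 [ 557.9 -326.1  122.4] [3.141 0.    1.441] [ 0.2 -0.5 -1.4] [-0.07 -0.03  0.02] 45.0
```

View pics/o1.png

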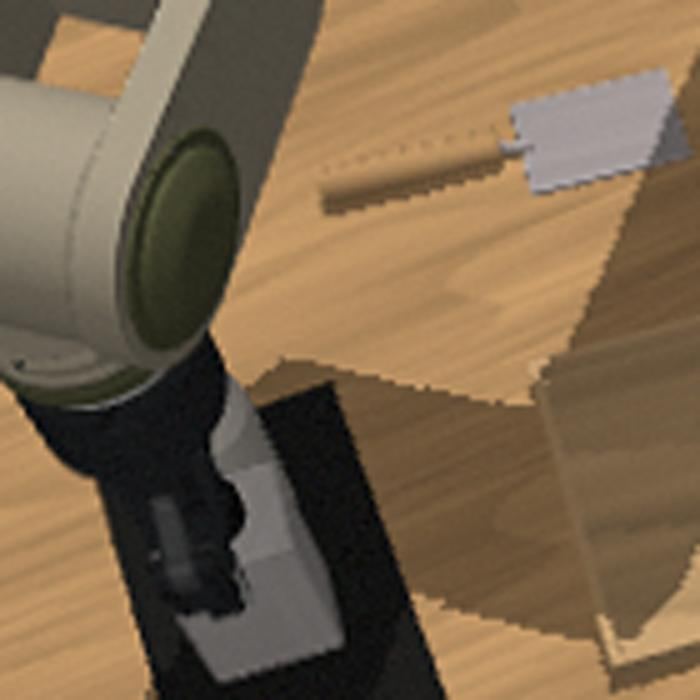

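drive_tool([
  [[10, -2, 0], [0, 0, 0], 1],
  [[40, -9, 0], [0, 0, 0], 1],
  [[76, -18, 0], [0, 0, 0], 1],
  [[112, -26, 0], [0, 0, 0], 1],
  [[148, -35, 0], [0, 0, 0], 1],
])

```text
clock: 26.27
eef_pos: [541.1, -172.4, 119.7]
tcp_rot: [-3.14, -0.001, 1.44]
force: [0.2, 0.9, -1.8]
gripper_width: 45.2
```

drive_tool([
  [[36, -8, 0], [0, 0, 0], 1],
  [[72, -17, 0], [0, 0, 0], 1],
  [[108, -25, 0], [0, 0, 0], 1],
  [[144, -34, 0], [0, 0, 0], 1],
  [[165, -39, 0], [0, 0, 0], 1],
])

```text
clock: 26.68
eef_pos: [522.9, -2.0, 120.0]
tcp_rot: [-3.139, -0.001, 1.443]
force: [0.4, 0.8, -3.5]
gripper_width: 45.2
```

drive_tool([
  [[10, -2, 3], [0, 0, 0], 1],
  [[12, -2, 18], [0, 0, 0], 1],
  [[12, -2, 34], [0, 0, 0], 1],
  [[12, -2, 46], [0, 0, 0], 1],
  [[12, -2, 50], [0, 0, 0], 1],
])

```text
clock: 27.1
eef_pos: [523.2, 6.2, 68.5]
tcp_rot: [-3.137, -0.0, 1.441]
force: [0.2, -0.6, -2.5]
gripper_width: 45.4
```

drive_tool([
  [[0, 0, 0], [0, 0, 0], 1],
  [[0, 0, 1], [0, 0, 0], 1],
  [[0, 0, 2], [0, 0, 0], 1],
  [[0, 0, 2], [0, 0, 0], 1],
  [[0, 0, 2], [0, 0, 0], 1],
])

```text
clock: 27.52
eef_pos: [524.8, 5.9, 69.3]
tcp_rot: [3.141, 0.0, 1.441]
force: [-0.1, 0.0, -2.8]
gripper_width: 44.9
```

```bash
cat >> h.py <<'E'
def box(x,y,yaw,hx=23,hy=30,zs=(8,108)):
    c,s=np.cos(yaw),np.sin(yaw);o=[]
    for z in zs:
        for a in np.linspace(-1,1,15):
            for X,Y in ((a*hx,-hy),(a*hx,hy),(-hx,a*hy),(hx,a*hy)): o.append([x+c*X-s*Y,y+s*X+c*Y,z])
    return np.array(o)
E
python3 - <<'E'
from h import *
s=st()
R=rpy([np.pi,0,1.441]); print(([524.3,5.8,62.7]-s['eef_pos'])@R)
c=Cam("scene","pics/s23.npz");crop(c,250,110,130,130,5,"pics/o1.png",c.proj(box(522,10.5,-.13,zs=(13,113))))
E
```

```text
27.5167 [524.8   5.9  69.3] [3.141 0.    1.441] [-0.1  0.  -2.8] [ 0.05  0.02 -0.02] 44.9
[-0.18679701 -0.47227128  6.55783688]
```

View pics/o1.png

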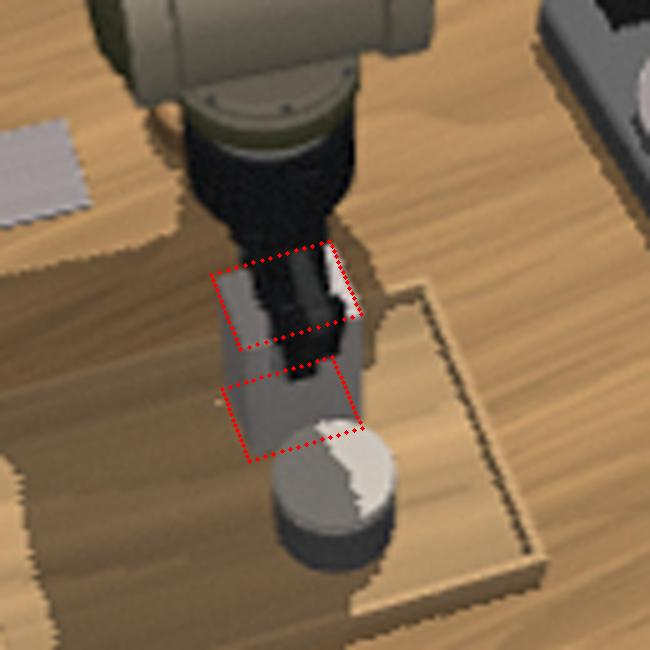

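drive_tool([
  [[0, 0, 1], [0, 0, 0], 1],
  [[0, 0, 2], [0, 0, 0], 1],
  [[0, 0, 4], [0, 0, 0], 1],
  [[0, 0, 5], [0, 0, 0], 1],
  [[0, 0, 5], [0, 0, 0], 1],
])

```text
clock: 27.98
eef_pos: [524.4, 6.1, 63.5]
tcp_rot: [-3.141, -0.0, 1.441]
force: [-0.3, 0.2, -2.1]
gripper_width: 45.3
```

drive_tool([
  [[0, 0, 0.5], [0, 0, 0], 1],
  [[0, 0, 1], [0, 0, 0], 1],
  [[0, 0, 1], [0, 0, 0], 1],
  [[0, 0, 1], [0, 0, 0], 1],
  [[0, 0, 1], [0, 0, 0], 1],
])

```text
clock: 28.4
eef_pos: [524.6, 6.1, 62.9]
tcp_rot: [3.141, 0.0, 1.441]
force: [0.3, 0.2, -0.6]
gripper_width: 45.3
```

drive_tool([
  [[0, 0, 0.5], [0, 0, 0], 1],
  [[0, 0, 1], [0, 0, 0], 1],
  [[0, 0, 1], [0, 0, 0], 1],
  [[0, 0, 1], [0, 0, 0], 1],
  [[0, 0, 1], [0, 0, 0], 1],
])

```text
clock: 28.82
eef_pos: [524.6, 6.1, 62.8]
tcp_rot: [3.141, 0.0, 1.441]
force: [-4.6, 0.7, 9.1]
gripper_width: 45.3
```

Contact; release and go to the bottle.

drive_tool([
  [[0, 0, -0.5], [0, 0, 0], -1],
  [[0, 0, -0.5], [0, 0, 0], -1],
  [[0, 0, -0.5], [0, 0, 0], -1],
  [[0, 0, -0.5], [0, 0, 0], -1],
  [[0, 0, -0.5], [0, 0, 0], -1],
])

```text
clock: 29.23
eef_pos: [524.6, 6.0, 62.2]
tcp_rot: [-3.142, -0.0, 1.441]
force: [-0.5, -0.1, -0.1]
gripper_width: 85.5
```

drive_tool([
  [[0, 0, -10], [0, 0, 0], -1],
  [[0, 0, -40], [0, 0, 0], -1],
  [[0, 0, -75], [0, 0, 0], -1],
  [[0, 0, -105], [0, 0, 0], -1],
  [[0, 0, -115], [0, 0, 0], -1],
])

```text
clock: 29.65
eef_pos: [526.1, 5.8, 181.7]
tcp_rot: [3.135, 0.001, 1.441]
force: [0.0, 0.1, -0.2]
gripper_width: 85.1
```

```bash
python3 - <<'E'
from h import *
s=st()
R=rpy([np.pi,0,1.441]); print(([454.2,-316.6,62.7]-np.array([524.6,6.1,178]))@R)
c=Cam("scene","pics/s24.npz");crop(c,290,150,90,90,7,"pics/o1.png",c.proj(np.vstack([box(523,12,-.13),cyl(523,12,[(14,108),(14,126)])])))
E
```

```text
29.65 [526.1   5.8 181.7] [3.135e+00 1.000e-03 1.441e+00] [ 0.   0.1 -0.2] [-0.    0.03  0.  ] 85.1
[-329.09756256  -28.04004843  115.3       ]
```

View pics/o1.png

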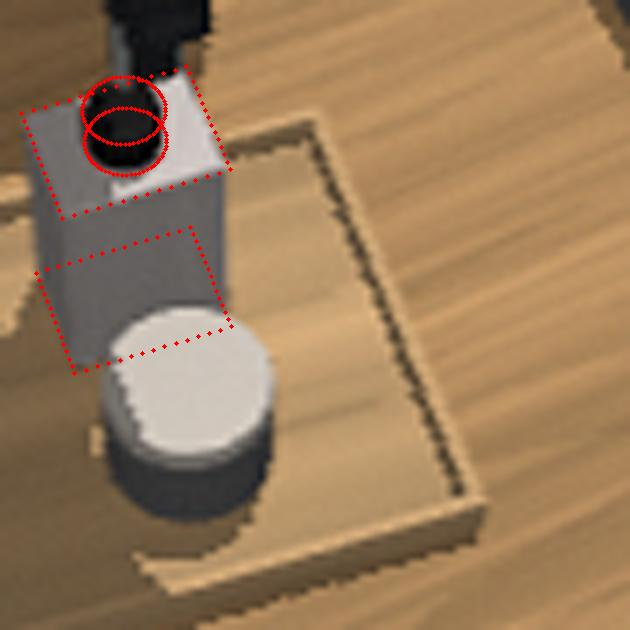

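drive_tool([
  [[-20, -2, 0], [0, 0, 0], -1],
  [[-58, -5, 0], [0, 0, 0], -1],
  [[-97, -8, 0], [0, 0, 0], -1],
  [[-136, -12, 0], [0, 0, 0], -1],
  [[-175, -15, 0], [0, 0, 0], -1],
])

```text
clock: 30.12
eef_pos: [486.0, -166.8, 176.4]
tcp_rot: [-3.14, -0.001, 1.441]
force: [1.3, 0.5, 0.5]
gripper_width: 85.3
```

drive_tool([
  [[-39, -3, 0], [0, 0, 0], -1],
  [[-78, -7, 0], [0, 0, 0], -1],
  [[-117, -10, 0], [0, 0, 0], -1],
  [[-146, -12, 0], [0, 0, 0], -1],
  [[-154, -13, 0], [0, 0, 0], -1],
])

```text
clock: 30.53
eef_pos: [452.9, -320.4, 175.9]
tcp_rot: [-3.14, -0.0, 1.437]
force: [-0.3, -0.0, 0.1]
gripper_width: 85.1
```

drive_tool([
  [[0, 0, 10], [0, 0, 0], -1],
  [[0, 0, 40], [0, 0, 0], -1],
  [[0, 0, 75], [0, 0, 0], -1],
  [[0, 0, 105], [0, 0, 0], -1],
  [[0, 0, 114], [0, 0, 0], -1],
])

```text
clock: 30.95
eef_pos: [452.4, -314.1, 58.7]
tcp_rot: [-3.135, -0.005, 1.441]
force: [-1.2, 0.7, -0.4]
gripper_width: 85.3
```

```bash
python3 - <<'E'
from h import *
s=st()
c=Cam("wrist","pics/w25.npz");crop(c,0,0,640,400,1.25,"pics/o2.png")
st()
E
```

```text
30.95 [ 452.4 -314.1   58.7] [-3.135 -0.005  1.441] [-1.2  0.7 -0.4] [ 0.04  0.01 -0.01] 85.3
31.0 [ 452.8 -314.5   59.3] [-3.136 -0.005  1.441] [-0.7  1.2 -1.6] [-0.03 -0.01 -0.  ] 85.4
```

View pics/o2.png

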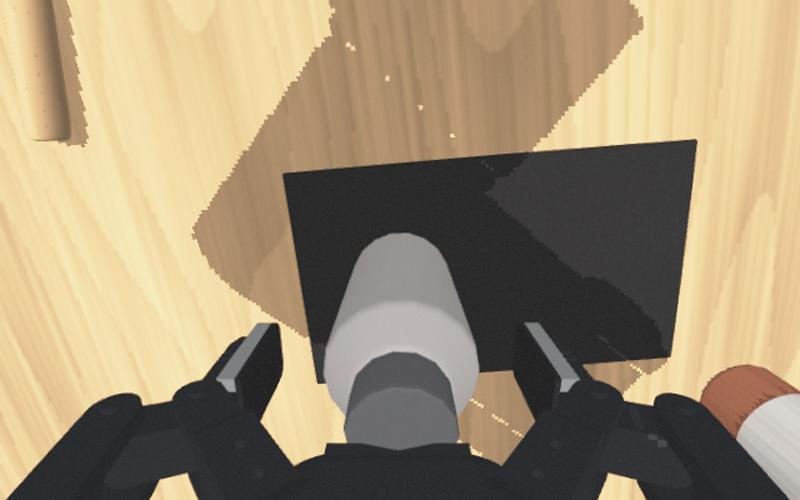

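drive_tool([
  [[0, 0, 0], [0, 0, 0], -1],
  [[0, 0, 1], [0, 0, 0], -1],
  [[0, 0, 2], [0, 0, 0], -0.5],
  [[0, 0, 2], [0, 0, 0], 0],
  [[0, 0, 2], [0, 0, 0], 0.5],
])

```text
clock: 31.42
eef_pos: [454.4, -316.9, 62.6]
tcp_rot: [3.14, 0.001, 1.441]
force: [-7.5, 2.0, 31.3]
gripper_width: 52.3
```

drive_tool([
  [[0, 0, 0], [0, 0, 0], 1],
  [[0, 0, 0], [0, 0, 0], 1],
  [[0, 0, 0], [0, 0, 0], 1],
  [[0, 0, 0], [0, 0, 0], 1],
  [[0, 0, 0], [0, 0, 0], 1],
])

```text
clock: 31.83
eef_pos: [454.5, -317.0, 62.9]
tcp_rot: [3.14, 0.002, 1.441]
force: [-2.2, 1.6, 8.3]
gripper_width: 51.5
```

drive_tool([
  [[0, 0, -5], [0, 0, 0], 1],
  [[0, 0, -18], [0, 0, 0], 1],
  [[0, 0, -34], [0, 0, 0], 1],
  [[0, 0, -50], [0, 0, 0], 1],
  [[0, 0, -62], [0, 0, 0], 1],
])

```text
clock: 32.25
eef_pos: [454.3, -316.6, 124.9]
tcp_rot: [3.141, 0.001, 1.441]
force: [1.1, -0.3, -1.8]
gripper_width: 51.6
```

```bash
python3 - <<'E'
from h import *
s=st()
c=Cam("scene","pics/s26.npz");crop(c,130,120,140,140,5,"pics/o2.png")
E
```

```text
32.25 [ 454.3 -316.6  124.9] [3.141e+00 1.000e-03 1.441e+00] [ 1.1 -0.3 -1.8] [-0.06 -0.04  0.01] 51.6
```

View pics/o2.png

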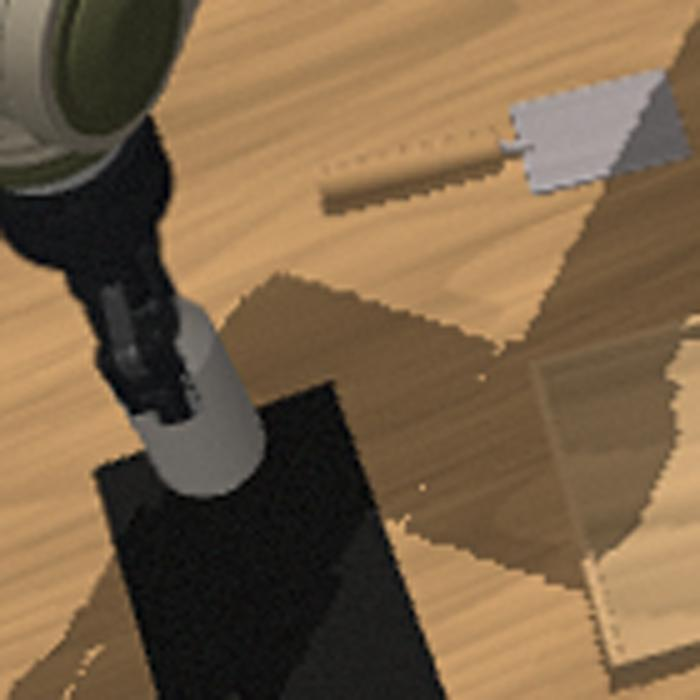

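drive_tool([
  [[10, 1, 0], [0, 0, 0], 1],
  [[35, 4, 0], [0, 0, 0], 1],
  [[68, 7, 0], [0, 0, 0], 1],
  [[102, 11, 0], [0, 0, 0], 1],
  [[136, 15, 0], [0, 0, 0], 1],
])

```text
clock: 32.72
eef_pos: [486.2, -181.3, 122.3]
tcp_rot: [-3.14, -0.001, 1.44]
force: [0.5, 0.6, -2.5]
gripper_width: 51.8
```

drive_tool([
  [[34, 3, 0], [0, 0, 0], 1],
  [[67, 7, 0], [0, 0, 0], 1],
  [[95, 10, 0], [0, 0, 0], 1],
  [[110, 12, 2], [0, 0, 0], 1],
  [[115, 12, 10], [0, 0, 0], 1],
])

```text
clock: 33.13
eef_pos: [513.7, -68.2, 113.1]
tcp_rot: [3.141, -0.0, 1.444]
force: [0.4, -1.0, -2.0]
gripper_width: 51.8
```

drive_tool([
  [[0, 0, 8], [0, 0, 0], 1],
  [[0, 0, 18], [0, 0, 0], 1],
  [[0, 0, 28], [0, 0, 0], 1],
  [[0, 0, 34], [0, 0, 0], 1],
  [[0, 0, 36], [0, 0, 0], 1],
])

```text
clock: 33.55
eef_pos: [512.5, -71.7, 75.6]
tcp_rot: [-3.139, -0.001, 1.44]
force: [-0.3, -0.6, -2.2]
gripper_width: 51.7
```

drive_tool([
  [[0, 0, 0], [0, 0, 0], 1],
  [[0, 0, 1], [0, 0, 0], 1],
  [[0, 0, 2], [0, 0, 0], 1],
  [[0, 0, 3], [0, 0, 0], 1],
  [[0, 0, 3], [0, 0, 0], 1],
])

```text
clock: 33.97
eef_pos: [513.5, -71.2, 74.4]
tcp_rot: [3.141, 0.0, 1.441]
force: [-0.1, -0.5, -2.6]
gripper_width: 51.9
```

```bash
python3 - <<'E'
from h import *
s=st()
R=rpy([np.pi,0,1.441]); print(([513.5,-71.5,66.9]-s['eef_pos'])@R)
dz=s['eef_pos'][2]-66.9
for n,m,k in (("scene","s27",(230,140,120,95)),("side","d27",(270,130,120,120))):
    c=Cam(n,f"pics/{m}.npz");crop(c,*k,6,f"pics/o_{m}.png",c.proj(cyl(511,-73,[(r,z+dz) for r,z in B])))
E
```

```text
33.9667 [513.5 -71.2  74.4] [3.141 0.    1.441] [-0.1 -0.5 -2.6] [ 0.02 -0.    0.01] 51.9
[-0.30260441  0.04787896  7.47981707]
```

View pics/o_s27.png

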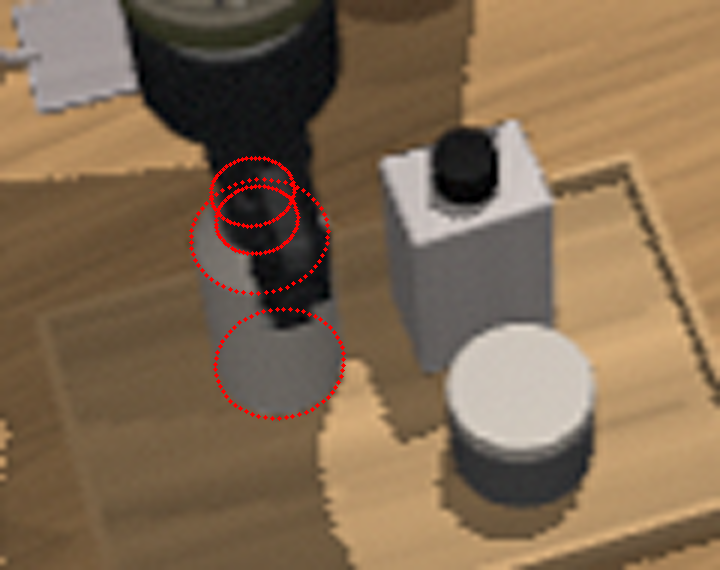

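View pics/o_d27.png

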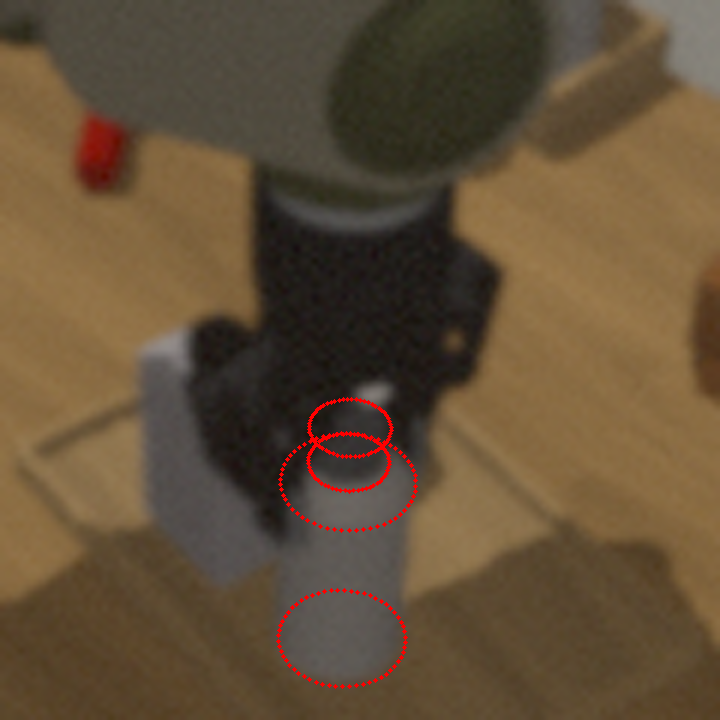

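drive_tool([
  [[0, 0, 1], [0, 0, 0], 1],
  [[0, 0, 2], [0, 0, 0], 1],
  [[0, 0, 4], [0, 0, 0], 1],
  [[0, 0, 5.5], [0, 0, 0], 1],
  [[0, 0, 5.5], [0, 0, 0], 1],
])

```text
clock: 34.48
eef_pos: [513.3, -71.1, 68.4]
tcp_rot: [-3.141, -0.0, 1.441]
force: [0.2, 0.3, -2.3]
gripper_width: 51.9
```

drive_tool([
  [[0, 0, 0.5], [0, 0, 0], 1],
  [[0, 0, 1], [0, 0, 0], 1],
  [[0, 0, 1.5], [0, 0, 0], 1],
  [[0, 0, 1.5], [0, 0, 0], 1],
  [[0, 0, 1.5], [0, 0, 0], 1],
])

```text
clock: 34.9
eef_pos: [513.5, -71.2, 67.3]
tcp_rot: [-3.142, -0.0, 1.441]
force: [-0.8, 0.4, -2.2]
gripper_width: 52.0
```

drive_tool([
  [[0, 0, 0.5], [0, 0, 0], 1],
  [[0, 0, 1], [0, 0, 0], 1],
  [[0, 0, 1], [0, 0, 0], 1],
  [[0, 0, 1], [0, 0, 0], 1],
  [[0, 0, 1], [0, 0, 0], 1],
])

```text
clock: 35.32
eef_pos: [513.6, -71.2, 67.0]
tcp_rot: [3.141, 0.0, 1.441]
force: [-1.7, 0.2, 5.7]
gripper_width: 51.6
```

Contact; release, rise well clear and check.

drive_tool([
  [[0, 0, 0], [0, 0, 0], -1],
  [[0, 0, 0], [0, 0, 0], -1],
  [[0, 0, 0], [0, 0, 0], -1],
  [[0, 0, 0], [0, 0, 0], -1],
  [[0, 0, 0], [0, 0, 0], -1],
])

```text
clock: 35.73
eef_pos: [513.5, -71.2, 66.3]
tcp_rot: [-3.142, -0.0, 1.441]
force: [-0.1, 0.3, 0.6]
gripper_width: 85.3
```

drive_tool([
  [[0, 0, -10], [0, 0, 0], -1],
  [[0, 0, -40], [0, 0, 0], -1],
  [[0, 0, -75], [0, 0, 0], -1],
  [[0, 0, -110], [0, 0, 0], -1],
  [[0, 0, -145], [0, 0, 0], -1],
])

```text
clock: 36.15
eef_pos: [513.1, -71.0, 213.0]
tcp_rot: [-3.141, -0.0, 1.441]
force: [0.7, 0.5, -0.9]
gripper_width: 85.1
```

drive_tool([
  [[0, 0, -20], [0, 0, 0], -1],
  [[0, 0, -30], [0, 0, 0], -1],
  [[0, 0, -30], [0, 0, 0], -1],
  [[0, 0, -30], [0, 0, 0], -1],
  [[0, 0, -30], [0, 0, 0], -1],
])

```text
clock: 36.57
eef_pos: [513.1, -71.0, 240.1]
tcp_rot: [-3.139, -0.001, 1.441]
force: [-0.6, -0.1, 0.1]
gripper_width: 85.2
```

```bash
python3 - <<'E'
from h import *
s=st()
a=Saved("pics/scene1.npz"); c=Cam("scene","pics/s28.npz"); d=Cam("side","pics/d28.npz"); e=Saved("pics/side1.npz")
k=(240,140,130,100)
i1=[]
for q in (a,c):
    crop(q,*k,6,"pics/t.png",q.proj(np.vstack([cyl(511,-73,B),box(523,12,-.13)]))); i1.append(cv2.imread("pics/t.png"))
cv2.imwrite("pics/o1.png",np.hstack([cv2.resize(x,None,fx=.51,fy=.51) for x in i1]))
i1=[]
for q in (e,d):
    crop(q,260,150,130,110,6,"pics/t.png",q.proj(np.vstack([cyl(511,-73,B),box(523,12,-.13)]))); i1.append(cv2.imread("pics/t.png"))
cv2.imwrite("pics/o2.png",np.hstack([cv2.resize(x,None,fx=.51,fy=.51) for x in i1]))
E
```

```text
36.5667 [513.1 -71.  240.1] [-3.139e+00 -1.000e-03  1.441e+00] [-0.6 -0.1  0.1] [-0.01  0.02 -0.02] 85.2
```

View pics/o1.png

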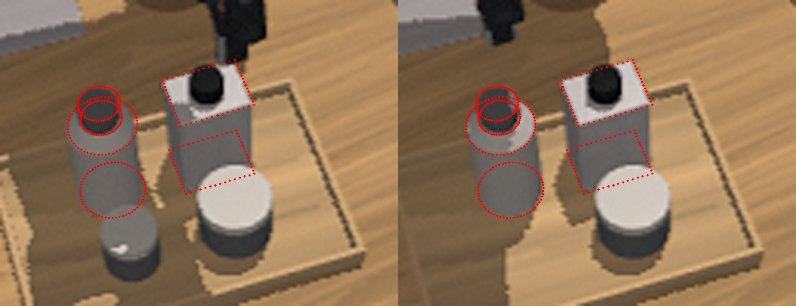

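View pics/o2.png

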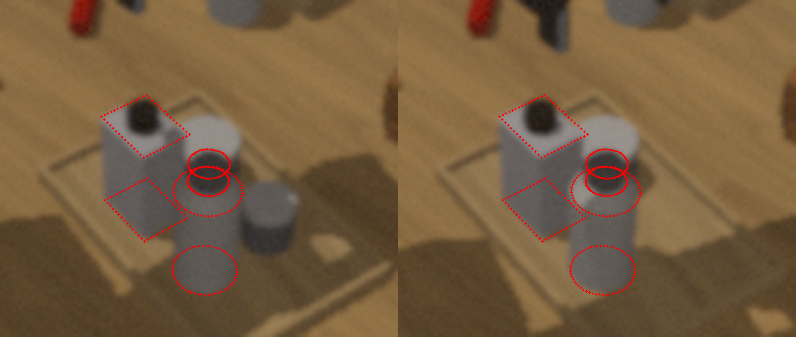

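View pics/s28.png

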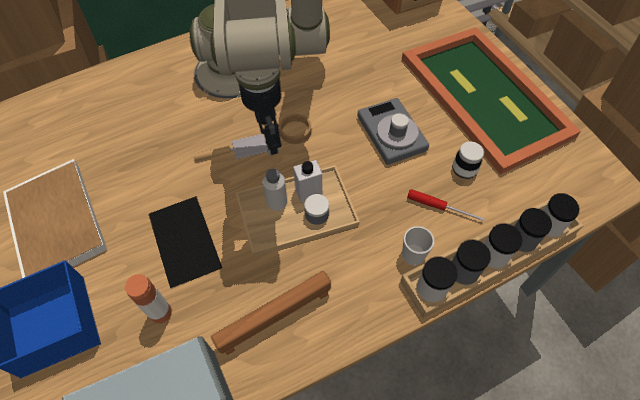

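All match the starting pictures: bottle and tin are upright within about 2 mm of their original outlines, the pot is on the pan centre, and the gripper is clear.

```bash
python3 -c "
from workcell import bot
print(bot.sign_off())"
```

```text
the job is handed in; nothing more can be done
None
```

The job is done and handed in at about 36.7 s of the 115 s allowed. I moved the bottle and then the tin to the mat, and set the small pot on the pan. With the pot in place I put back the tin and then the bottle. The large pot was not touched.

**Last checks:** In both fixed cameras, against the starting pictures, the bottle and the tin stand upright within about 2 mm of where they began. The pot stands upright within a few mm of the pan's centre. The gripper is clear of everything, and the highest wrist force I read was about 31 N.

**What went wrong or disagreed:**
- **First grasp of the bottle:** The jaws closed too high, on its shoulder, and nudged it 2–3 mm. I opened them, went 20 mm lower and gripped the body. I put that nudge right when I returned the bottle.
- **Gripper geometry:** In the pictures the open fingertips sat roughly 25 mm higher than the given geometry predicts. The jaws also sat about 5 mm to the left (+y) of each round object. I chose grasp heights from the pictures and felt for contact when setting things down.

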